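Third hand at the bench vice: clamp the block, hold the bracket to it

TASK

Be my third hand while I put the screws in: tighten the vice firmly on the aluminium block that stands loose between its jaws by turning the ribbed handle clockwise (seen from the handle's end), then pick up the slotted angle bracket and set it on the ledge of the block, its slots centred over the two tapped holes and its back flat against the block's front face. Press it against that face with a steady push of about 12 N and finish like that: keep gripping and pushing, do not let go. Leave the small glass dish, the glass beaker and the white bottle where they stand.

Things in the scene. Friction and masses are not known exactly. Their poses are not given: they have to be found in the camera images.
- vise_handle (a point): middle of the vice's ribbed handle, a level round bar 98 mm long, 28 mm thick, axis 34 mm above the worktop. The black vice (79 x 247 x 52 mm, bolted down) lies aslant: handle near the robot at its right, jaws further off at the left. Frame of the vice: y along the handle towards the jaws (jaws 135 to 180 mm from here), x to the robot's far right, z up. The 52 mm high vice body begins 59 mm to +y
- vise_spindle (a joint): turn of the handle, rad. Clockwise seen from the handle's end (looking along +y of vise_handle) it gets smaller and drives the moving jaw to the fixed jaw, 6.5 mm per rad; it starts 0.35 to 0.85 rad short of clamping. It turns stiffly (about 0.2 N m), stays where it is left, has no end stops, and may be turned in several short strokes
- vise_jaw: the moving jaw: 58 mm wide, its top 47 mm above the worktop; origin at the vice's own origin, shifted by the jaw's travel
- jaw_face (a point): middle of the moving jaw's gripping face (looks to +y of the vice), 35 mm above the worktop
- fixed_jaw_face (a point): middle of the fixed jaw's gripping face (looks to -y of the vice), 35 mm above the worktop; axes as vise_handle. With the block clamped the two faces are 26 mm apart
- block: T-shaped aluminium block, 0.2 kg, loose at first: a shank 26 mm wide, 60 long, 36 high lies on the vice's rails between the jaws; at its near end, in front of the jaws, a flange 36 wide, 54 high, 14 thick. Origin under the shank where it meets the flange, 20 mm above the worktop; x along the shank, away from the face, z up. Pushed along x it may slip up to 4 mm until the flange meets the jaws
- block_seat (a point): middle of the inner corner between the block's front face and its ledge; axes as the block (the face looks to -x, towards the robot and left). The face is 36 mm wide and rises 42 mm above this point; the ledge is 36 mm wide, stands out 8 mm, its top 24 mm above the worktop. Two tapped holes in the face, 10 mm either side of the middle
- bracket_grip (a point): grasp point: mid-thickness of the bracket's upright leg, 32 mm above its underside. Aluminium angle bracket, 65 g, 48 mm wide along its y; upright leg 50 mm high, 6 thick, with two slots; foot 6 thick, 30 long, to its -x. It stands on its foot on the worktop, right of the vice. Grip the side edges, across the 48 mm width: it is wider than the flange, so the fingers pass beside the block
- bracket_heel (a point): middle of the bottom edge of the bracket's flat back face, the one pressed on the block; x points out of that face (away from the foot), y along the width, z up. It must come to lie on block_seat
- block_flange: the block's flange alone (part of the block, same origin and axes): its front face takes the push; the ledge belongs to the block
- screw_dish: shallow glass dish with metal pieces, 72 mm across and 13 mm high, left of the vice; leave it alone
- beaker: small glass beaker, 44 mm across and 42 mm high, behind the bracket; leave it alone
- glue_bottle: white squeeze bottle with a nozzle, 45 mm across and 136 mm high, at the left, behind the dish; leave it alone
Not all that is in view belongs to the job. What is shaped like the part that bears bracket_grip but turquoise or yellow is not meant.

How it is judged:
On the way:
1. the vice is tightened on the block: the moving jaw bears on it with more than 8 N and pins it to the fixed jaw, before the bracket touches it (distance between jaw_face and fixed_jaw_face below 0.0275 m and contact force between vise_jaw and block above 8 N and contact force between bracket and block below 0.3 N), for 0.2 s.
At the end, for the whole second after the job is handed in: Block straight on the rails, clamped: jaws at most 27.5 mm apart, jaw force over 6 N. Bracket heel within 3 mm sideways and 2.5 mm in height and depth of the block's seat, tilted under 0.06 rad, still, pressed on the face with 6 to 18 N and still held by the fingers (distance between jaw_face and fixed_jaw_face below 0.0275 m and contact force between vise_jaw and block above 6 N and z of block_seat in the frame of fixed_jaw_face between -0.0142 and -0.0082 m and angle between the x axis of block_seat and the x axis of fixed_jaw_face, either way round below 0.06 rad and y of bracket_heel in the frame of block_seat between -0.003 and 0.003 m and z of bracket_heel in the frame of block_seat between -0.0025 and 0.0025 m and x of bracket_heel in the frame of block_seat between -0.0025 and 0.0025 m and angle between the x axis of bracket_heel and the x axis of block_seat, either way round below 0.06 rad and angle between the z axis of bracket_heel and the z axis of block_seat, either way round below 0.06 rad and contact force between bracket and block_flange between 6 and 18 N and contact force between the fingers and bracket above 2 N and linear speed of bracket below 0.02 m/s); the arm keeps its last pose, push and grip.
It fails at once if the dish, the beaker or the bottle is shifted by more than 30 mm (distance of any of screw_dish, beaker, glue_bottle from where it was at the start of the episode above 0.03 m).
It also fails if it takes over 59 s, if anything falls off the work surface, if the arm or the gripper's body presses on something with over 40 N, if the wrist force passes 120 N, or if a joint passes its speed limit or range.

ROBOT

A 7-joint arm with a two-finger parallel gripper is mounted at the origin on a cart in front of the work surface, level with it; the furniture and walls round the work are solid. World frame = base frame: x ahead of the robot, y to its left, z up, the work surface at z = 0. Lengths are in m, angles in rad, forces in N, time in s.
With the tool pointing down it reaches from about 0.4 to 0.85 m from the base axis. Payload 4.4 kg.
Tool frame: the origin (TCP) lies at the very end of the fingers, on their centre line; the grasp point (between the pads) lies 19 mm behind it; z points along the fingers, y is the direction in which the jaws open and shut (so a half turn about z gives the same grasp; the last joint's range is limited). The gripper opens to 94 mm and grips with 3 to 60 N. Pads are 16 mm wide; open, the fingers measure 119 mm over their backs; the gripper's body (75 mm by 177 mm) begins 78 mm behind the grasp point.
Start: joints at [1.251, 0.628, 0.038, 1.517, -0.027, 0.996, -0.02], TCP at [0.163, -0.629, 0.169] pointing down, gripper open.
Joint ranges: [-3.06, 3.06], [-0.37, 2.12], [-1.25, 1.32], [0.18, 2.47], [-1.1, 4.24], [0.23, 1.98], [-2.94, 2.94]. Speed limits (rad/s): [2.57, 2.57, 3.14, 3.14, 3.14, 3.14, 3.14].

INTERFACE

Orientations are given as a unit quaternion [x, y, z, w].
In Python, from station import sense, camera, sign_off gives the robot as it stands. The module is installed in compiled form; this text tells all that it offers.
- The arm moves only by the tool send_rows, never from a script. Its arguments are lists of equal length, an entry for each row: "travel": the shift along the tool's x, y, z in cm, a list of three; "twist": the turn, a rotation vector about the tool's x, y, z in degrees, a list of three; "claw": the closure, from -1 (fully open) to 1 (shut). A call has 1 to 10 rows; each row is the pose to reach, as a shift and turn from the pose commanded when the call began, along the tool's axes at that moment; what a row does not reach only later rows make up. A row lasts 1/8 s, in which the tool goes at most 62.5 mm and 10.7 degrees, less where a joint would pass 70% of its speed; a pose out of reach is approached as far as the arm can. A call with a gripper value outside its range is refused whole. The fingers move at their own pace and stop on an object; "force" is the grip in N (left out, the last holds). Time passes only in rows, so rows that repeat a pose let the fingers close. It gives the time, the measured TCP pose, the force and the opening at its end, in the units of the state.
- sense(): the state, without advancing time (a new reading comes with each control period).
- camera(name): name is "scene" or "top" or "wrist"; returns a dict with "image" (384x512x3 uint8, red, green, blue), "intrinsics" (3x3 intrinsics, pixels), "dist" ([k1, k2, p1, p2, k3] as OpenCV has them; the pictures are not rectified), "world_from_camera" (4x4, takes a point from camera to world coordinates). Camera axes: x right, y down, z forward; pixel columns grow to the right and rows downward; lengths in m; the calibration is good to about 2 mm. A picture is of the moment at which its call begins. There is no depth.
- sign_off(): hands the job in, once; it reports no verdict.
The state is a dict: "clock": time; "joints": joint angles; "joint_velocities": joint speeds; "joint_torque": joint torques, N m; "ee_pos": TCP position; "ee_rot": TCP orientation; "ft_force": force on the tool from outside, world axes, zero at the start; "torque": the same for the moment, N m; "opening": opening from 0.0 (shut) to 1.0 (fully open).
Only numpy, scipy, OpenCV 4.12 (cv2) and the standard library are available. Lean on these libraries where they do the work, as an engineer would, in place of code of your own. Each camera call takes 0.05 s, during which the arm holds its last target.

## Working session

There is one attempt and no reset: what is moved stays moved. The work goes in short steps, Python scripts to look and compute and a tool call to move; the robot and the scene stay as the last step left them, time stands still between calls to the robot, and variables do not carry over. Pictures are saved under pics/ and viewed, and the job is handed in when it is done.

Besides the shell and the picture viewer there is one more tool, called after ">>>" as name(argument=value, ...) on one line, values as JSON. send_rows: Moves the arm, as the interface text tells. Its arguments: {"type":"object","properties":{"travel":{"type":"array","items":{"type":"array","items":{"type":"number"}}},"twist":{"type":"array","items":{"type":"array","items":{"type":"number"}}},"claw":{"type":"array","items":{"type":"number"}},"force":{"type":"number"}},"required":["travel","twist","claw"]}

```bash
mkdir -p pics; cat > h.py <<'E'
import numpy as np, cv2
from station import sense, camera, sign_off
from scipy.spatial.transform import Rotation as R
def snap(n,f):
    c=camera(n); cv2.imwrite(f'pics/{f}.png',cv2.cvtColor(c['image'],cv2.COLOR_RGB2BGR))
    np.savez(f'pics/{f}.npz',**{k:np.array(v) for k,v in c.items()}); return c
def load(f): return dict(np.load(f'pics/{f}.npz'))
def ray(c,uv):
    p=cv2.undistortPoints(np.array(uv,float).reshape(-1,1,2),c['intrinsics'],c['dist']).reshape(-1,2)
    T=c['world_from_camera']; d=np.c_[p,np.ones(len(p))]@T[:3,:3].T
    return T[:3,3],d
def plane(c,uv,z):
    o,d=ray(c,uv); t=(z-o[2])/d[:,2]; return o+d*t[:,None]
def proj(c,P):
    T=np.linalg.inv(c['world_from_camera']); rv=cv2.Rodrigues(T[:3,:3])[0]
    return cv2.projectPoints(np.array(P,float).reshape(-1,1,3),rv,T[:3,3],c['intrinsics'],c['dist'])[0].reshape(-1,2)
def tri(cs,uvs):
    A=np.zeros((3,3));b=np.zeros(3)
    for c,u in zip(cs,uvs):
        o,d=ray(c,[u]); d=d[0]/np.linalg.norm(d[0]); M=np.eye(3)-np.outer(d,d); A+=M;b+=M@o
    return np.linalg.solve(A,b)
E
python3 - <<'E'
from h import *
s=sense(); print({k:np.round(v,3) for k,v in s.items()})
for n in ['scene','top','wrist']:
    c=snap(n,n+'0'); print(n,np.round(c['world_from_camera'],3).tolist(),np.round(c['intrinsics'],1).tolist())
    im=cv2.imread(f'pics/{n}0.png')
E
```

```text
{'clock': np.float64(0.0), 'joints': array([ 1.251,  0.629,  0.038,  1.518, -0.027,  0.996, -0.02 ]), 'joint_velocities': array([-0.002, -0.   , -0.001,  0.002, -0.   ,  0.001,  0.001]), 'joint_torque': array([ 0.0000e+00, -5.4971e+01,  1.1430e+00, -1.8663e+01, -5.2000e-02,
        2.4000e-02,  0.0000e+00]), 'ee_pos': array([ 0.163, -0.628,  0.168]), 'ee_rot': array([ 0.992,  0.127, -0.   , -0.001]), 'ft_force': array([0.164, 0.074, 0.906]), 'torque': array([ 0.023, -0.02 , -0.013]), 'opening': np.float64(1.0)}
scene [[0.892, -0.349, 0.287, 0.203], [-0.452, -0.676, 0.582, -0.65], [-0.009, -0.649, -0.761, 0.938], [0.0, 0.0, 0.0, 1.0]] [[368.9, 0.0, 255.4], [0.0, 368.9, 192.2], [0.0, 0.0, 1.0]]
top [[-0.013, -0.985, 0.174, 0.269], [-1.0, 0.013, -0.003, 0.016], [0.001, -0.174, -0.985, 1.518], [0.0, 0.0, 0.0, 1.0]] [[464.1, 0.0, 260.0], [0.0, 464.1, 205.5], [0.0, 0.0, 1.0]]
wrist [[0.252, -0.939, -0.233, 0.23], [-0.968, -0.245, -0.058, -0.612], [-0.003, 0.24, -0.971, 0.384], [0.0, 0.0, 0.0, 1.0]] [[303.2, 0.0, 259.7], [0.0, 303.2, 199.6], [0.0, 0.0, 1.0]]
```

View pics/scene0.png

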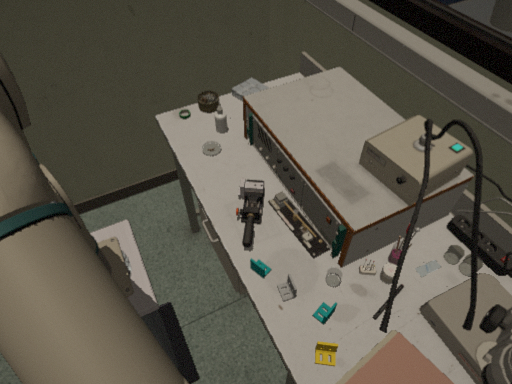

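View pics/top0.png

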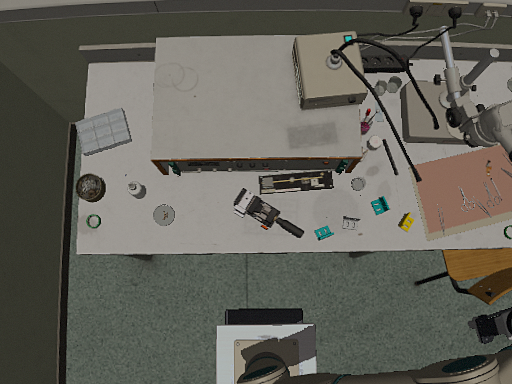

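```bash
python3 - <<'E'
import cv2
a=cv2.imread('pics/scene0.png')[150:330,120:370]; cv2.imwrite('pics/scene0c.png',cv2.resize(a,None,fx=3.2,fy=3.2,interpolation=cv2.INTER_CUBIC))
a=cv2.imread('pics/top0.png')[60:260,140:400]; cv2.imwrite('pics/top0c.png',cv2.resize(a,None,fx=3,fy=3,interpolation=cv2.INTER_CUBIC))
E
```

```text
(no output)
```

View pics/scene0c.png

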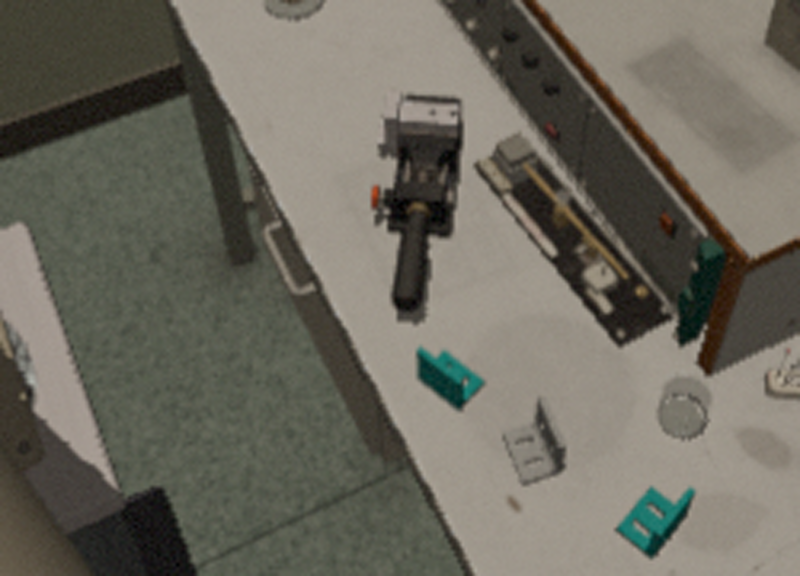

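View pics/top0c.png

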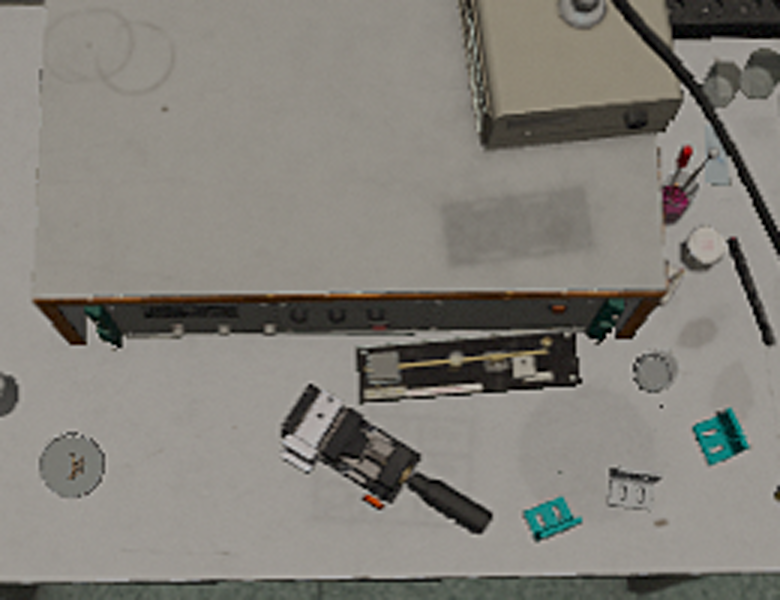

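```bash
python3 - <<'E'
from h import *
c=load('top0')
for n,uv,z in [('handle far',(302,234),.034),('handle near',(280,222),.034),('bracket',(350,223),.03),('block',(251,213),.06),('dish',(164,215),.0),('bottle',(137,189),.1),('beaker',(358,184),.02),('redthing',(263,228),0.03),('fixedjaw',(242,200),.05),('scope edge',(255,170),.1),('table edge',(260,252),0)]:
    print(n,np.round(plane(c,[uv],z)[0],3))
E
```

```text
handle far [ 0.436 -0.122  0.034]
handle near [ 0.476 -0.052  0.034]
bracket [ 0.47 -0.28  0.03]
block [0.502 0.041 0.06 ]
dish [0.509 0.331 0.   ]
bottle [0.577 0.399 0.1  ]
beaker [ 0.602 -0.315  0.02 ]
redthing [0.457 0.003 0.03 ]
fixedjaw [0.547 0.069 0.05 ]
scope edge [0.633 0.026 0.1  ]
table edge [0.382 0.014 0.   ]
```

```bash
cat >> h.py <<'E'
def tool(ydir,axis=None,ang=0):
    y=np.array([*ydir,0.]);y/=np.linalg.norm(y); z=np.array([0,0,-1.]); x=np.cross(y,z)
    r=R.from_matrix(np.c_[x,y,z])
    if axis is not None:
        a=np.array([*axis,0.]);a/=np.linalg.norm(a); r=R.from_rotvec(a*ang)*r
    return r
def go(pos,rot,s=None):
    s=s or sense(); r0=R.from_quat(s['ee_rot'])
    print('travel',np.round(r0.inv().apply(np.array(pos)-s['ee_pos'])*100,2),'twist',np.round((r0.inv()*rot).as_rotvec(degrees=True),2))
E
python3 - <<'E'
from h import *
go([.49,-.01,.24],tool((.87,-.5)))
E
```

```text
travel [ 47.17 -51.69  -7.09] twist [-7.000e-02 -3.000e-02 -4.557e+01]
```

>>> send_rows(travel=[[0,0,-7.1],[6,-6.5,-7.1],[12,-13,-7.1],[18,-19.5,-7.1],[24,-26,-7.1],[30,-32.5,-7.1],[36,-39,-7.1],[42,-45.5,-7.1],[47.2,-51.7,-7.1],[47.2,-51.7,-7.1]], twist=[[0,0,0],[0,0,-8],[0,0,-16],[0,0,-24],[0,0,-32],[0,0,-40],[0,0,-45.6],[0,0,-45.6],[0,0,-45.6],[0,0,-45.6]], claw=[-1,-1,-1,-1,-1,-1,-1,-1,-1,-1])

```text
clock: 1.4
ee_pos: [0.4276, -0.131, 0.2401]
ee_rot: [0.866, 0.501, 0.0, 0.0]
ft_force: [1.0, -1.0, -0.9]
opening: 1.0
```

>>> send_rows(travel=[[0,0,0],[0,0,0]], twist=[[0,0,0],[0,0,0]], claw=[-1,-1])

```text
clock: 1.65
ee_pos: [0.4264, -0.1333, 0.2398]
ee_rot: [0.865, 0.501, -0.001, -0.0]
ft_force: [-0.1, -0.1, 0.2]
opening: 0.997
```

```bash
python3 - <<'E'
from h import *
s=sense(); print(s['clock'],s['ee_pos'],s['joints'],s['ft_force'])
go([.49,-.01,.24],tool((.87,-.5)))
snap('wrist','w1')
a=cv2.imread('pics/w1.png');cv2.imwrite('pics/w1b.png',cv2.resize(a,(800,600),interpolation=cv2.INTER_CUBIC))
E
```

```text
1.65 [ 0.42643709 -0.13334087  0.23979915] [ 0.50607423  0.26272503 -0.33722803  1.94736403  0.1067524   0.94923219
 -0.4039691 ] [-0.1182094  -0.07469615  0.17684617]
travel [13.86 -0.63 -0.03] twist [-0.03  0.05  0.03]
```

View pics/w1b.png

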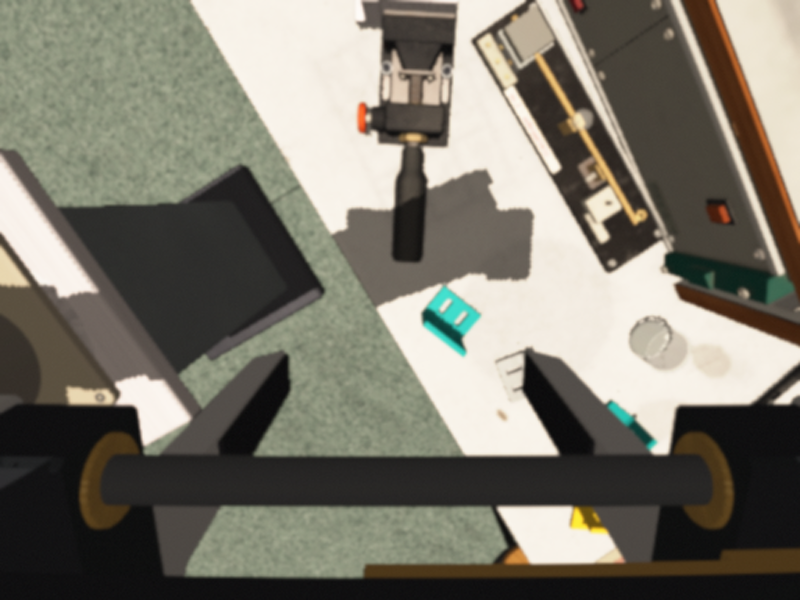

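>>> send_rows(travel=[[3,0,0],[8,-0.5,0],[12,-0.6,0],[12,-0.6,0],[12,-0.6,0],[12,-0.6,0]], twist=[[0,0,0],[0,0,0],[0,0,0],[0,0,0],[0,0,0],[0,0,0]], claw=[-1,-1,-1,-1,-1,-1])

```text
clock: 2.45
ee_pos: [0.4809, -0.0278, 0.2399]
ee_rot: [0.866, 0.5, -0.0, 0.0]
ft_force: [-0.6, 0.4, 0.5]
opening: 1.0
```

```bash
python3 - <<'E'
from h import *
s=sense(); print(s['clock'],s['ee_pos'],s['joints'],s['ft_force'])
snap('wrist','w2')
a=cv2.imread('pics/w2.png');cv2.imwrite('pics/w2b.png',cv2.resize(a,(800,600),interpolation=cv2.INTER_CUBIC))
E
```

```text
2.45 [ 0.48088873 -0.02784745  0.23990849] [ 0.28449042  0.32138356 -0.37976666  1.86598733  0.14239266  0.9811215
 -0.68190499] [-0.57955752  0.3887432   0.47808857]
```

View pics/w2b.png

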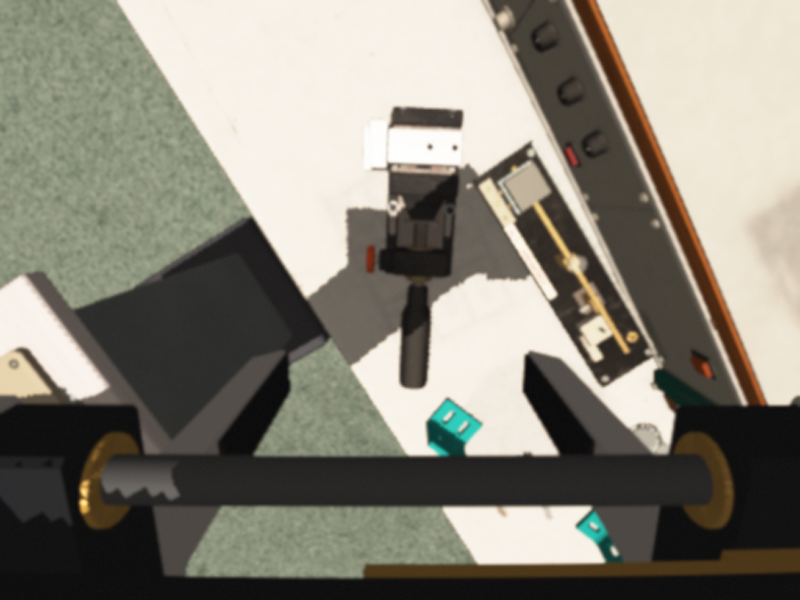

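```bash
python3 - <<'E'
from h import *
a=cv2.imread('pics/w2.png')[60:130,215:315];cv2.imwrite('pics/w2c.png',cv2.resize(a,None,fx=8,fy=8,interpolation=cv2.INTER_CUBIC))
a=cv2.imread('pics/w2.png')[150:260,225:300];cv2.imwrite('pics/w2d.png',cv2.resize(a,None,fx=5,fy=5,interpolation=cv2.INTER_CUBIC))
E
```

```text
(no output)
```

View pics/w2c.png

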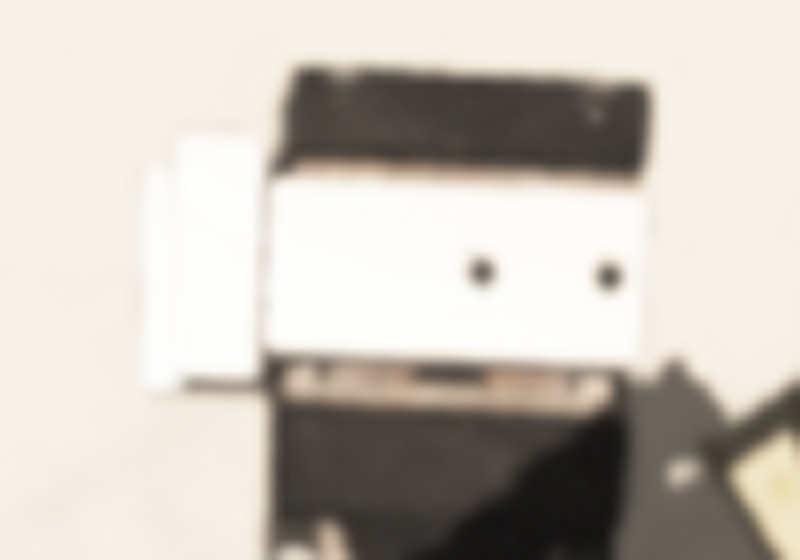

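View pics/w2d.png

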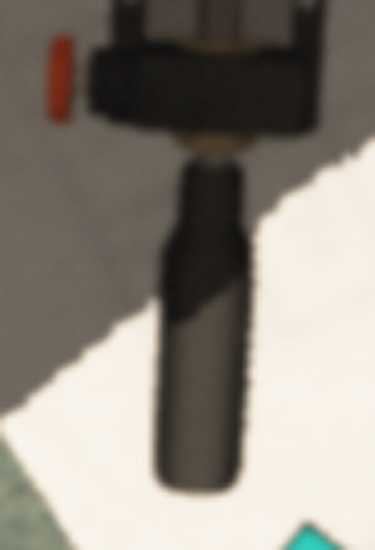

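```bash
python3 - <<'E'
from h import *
c=load('w2')
H=lambda x,y:(225+x/5,150+y/5)
B=lambda x,y:(215+x/8,60+y/8)
P=lambda uv,z:plane(c,[uv],z)[0]
l=[P(H(160,300),.034),P(H(155,460),.034),P(H(248,300),.034),P(H(240,460),.034)]
print(np.round(l,4))
m1=(l[0]+l[2])/2;m2=(l[1]+l[3])/2;d=m1-m2;print('axis deg',np.degrees(np.arctan2(d[1],d[0])),'w',np.linalg.norm(l[0]-l[2]),np.linalg.norm(l[1]-l[3]))
e1=P(H(213,160),.034);e2=P(H(197,492),.034);print('ends',e1,e2,np.linalg.norm(e1-e2),(e1+e2)/2)
print('shank top z.056');
q=[P(B(*p),.056) for p in [(268,175),(268,352),(645,192),(645,362)]];print(np.round(q,4))
for a,b in [(0,2),(1,3),(0,1),(2,3)]:
    v=q[b]-q[a];print(np.degrees(np.arctan2(v[1],v[0])),np.linalg.norm(v))
print('flange top .066')
q=[P(B(*p),.066) for p in [(178,132),(178,380),(262,137),(262,382)]];print(np.round(q,4))
for a,b in [(0,2),(1,3),(0,1),(2,3)]:
    v=q[b]-q[a];print(np.degrees(np.arctan2(v[1],v[0])),np.linalg.norm(v))
print('ledge'); print(np.round([P(B(143,170),.024),P(B(143,388),.024)],4))
print('movjaw top edge', np.round([P(B(272,400),.047),P(B(610,408),.047)],4))
print('fixjaw', np.round([P(B(275,168),.05),P(B(640,180),.05),P(B(290,68),.052),P(B(650,85),.052)],4))
E
```

```text
[[ 0.452  -0.0697  0.034 ]
 [ 0.4259 -0.1117  0.034 ]
 [ 0.474  -0.0825  0.034 ]
 [ 0.4478 -0.1243  0.034 ]]
axis deg 58.03553253960215 w 0.025440183214360795 0.02525153078615308
ends [ 0.48560105 -0.0416712   0.034     ] [ 0.43164594 -0.12681357  0.034     ] 0.1007986954626486 [ 0.45862349 -0.08424239  0.034     ]
shank top z.056
[[0.5293 0.0841 0.056 ]
 [0.5158 0.0612 0.056 ]
 [0.5789 0.0526 0.056 ]
 [0.5667 0.0302 0.056 ]]
-32.416328445625396 0.058753988254723305
-31.433398817762605 0.059601956848284864
-120.47412732608018 0.02646483720714921
-118.51033031536365 0.025486392020454197
flange top .066
[[0.5203 0.0949 0.066 ]
 [0.5017 0.0639 0.066 ]
 [0.5309 0.0879 0.066 ]
 [0.5128 0.0571 0.066 ]]
-33.30855236236209 0.012709226728580394
-31.379394652382185 0.012970754116834566
-120.94171511286032 0.036120582475327886
-120.50513493422008 0.03569584324892431
ledge
[[0.5126 0.0994 0.024 ]
 [0.4943 0.0692 0.024 ]]
movjaw top edge [[0.5126 0.0551 0.047 ]
 [0.5595 0.0266 0.047 ]]
fixjaw [[0.5309 0.0852 0.05  ]
 [0.58   0.0548 0.05  ]
 [0.5404 0.0965 0.052 ]
 [0.5877 0.0663 0.052 ]]
```

```bash
cat >> h.py <<'E'
VY=np.radians(58.3); vy=np.array([np.cos(VY),np.sin(VY)]); vx=np.array([vy[1],-vy[0]])
HC=np.array([.4586,-.0842,.034])-.004*np.array([*vy,0])
def hand(deg,off):
    r=tool(vx,vy,np.radians(deg)); return HC+off*r.as_matrix()[:,2], r
E
python3 - <<'E'
from h import *
for o in (-.08,.013):
  p,r=hand(-30,o); print(p); go(p,r)
E
```

```text
[ 0.42246567 -0.06658438  0.10328203]
travel [-6.3  -3.12 13.67] twist [-29.99  -0.39   1.64]
[ 0.46202839 -0.09101881  0.02274167]
travel [-6.43  1.53 21.73] twist [-29.99  -0.39   1.64]
```

>>> send_rows(travel=[[-2,-1,1],[-4,-2,3],[-6.3,-3.1,6],[-6.3,-3.1,10],[-6.3,-3.1,13.7],[-6.3,-3.1,13.7],[-6.3,-3.1,13.7],[-6.3,-3.1,13.7],[-6.3,-3.1,13.7]], twist=[[-8,0,0],[-16,0,1],[-24,-0.3,1.5],[-30,-0.4,1.6],[-30,-0.4,1.6],[-30,-0.4,1.6],[-30,-0.4,1.6],[-30,-0.4,1.6],[-30,-0.4,1.6]], claw=[0.1,0.1,0.1,0.1,0.1,0.1,0.1,0.1,0.1])

```text
clock: 3.62
ee_pos: [0.4645, -0.0591, 0.1234]
ee_rot: [0.85, 0.47, 0.104, 0.216]
ft_force: [0.4, 0.9, -0.7]
opening: 0.45
```

```bash
python3 - <<'E'
from h import *
s=sense(); print(s['clock'],s['ee_pos'],s['joints'],s['ft_force'],s['opening'])
p,r=hand(-30,.013); go(p,r)
snap('wrist','w3');snap('scene','s3')
E
```

```text
3.625 [ 0.46453215 -0.05913269  0.12341404] [ 0.57121102  0.65093705 -1.24541757  2.46636725  1.50928116  1.04873482
 -2.35668273] [ 0.43099284  0.94448561 -0.65090667] 0.44984180914505056
travel [-2.56 -3.38  9.67] twist [-2.32  1.66  0.04]
```

View pics/w3.png

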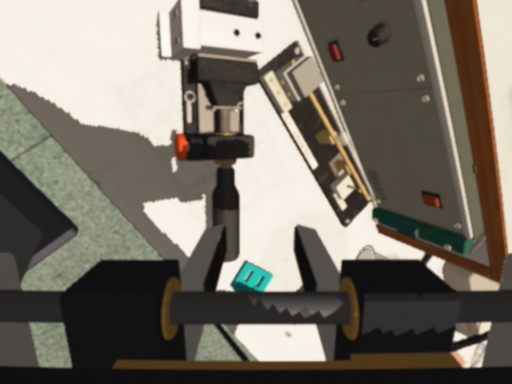

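View pics/s3.png

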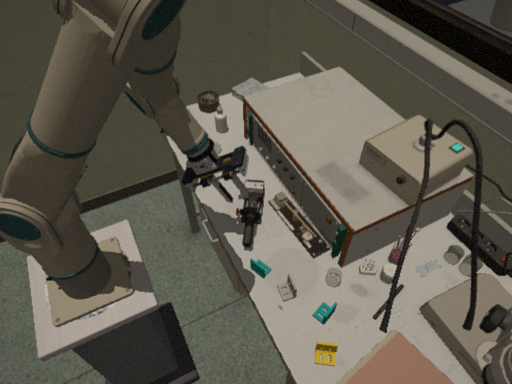

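```bash
python3 - <<'E'
from h import *
p,r=hand(0,-.08); go(p,r)
E
```

```text
travel [-2.9   0.27  1.37] twist [27.75  1.6  -0.27]
```

>>> send_rows(travel=[[-1,0,-2],[-2,0,-2],[-2.9,0.3,0],[-2.9,0.3,1.4],[-2.9,0.3,1.4],[-2.9,0.3,1.4]], twist=[[9,0.5,0],[18,1,-0.2],[27.7,1.6,-0.3],[27.7,1.6,-0.3],[27.7,1.6,-0.3],[27.7,1.6,-0.3]], claw=[0.1,0.1,0.1,0.1,0.1,0.1])

```text
clock: 4.47
ee_pos: [0.4565, -0.0865, 0.1138]
ee_rot: [0.873, 0.488, 0.0, 0.0]
ft_force: [0.5, -0.3, -0.6]
opening: 0.448
```

```bash
python3 - <<'E'
from h import *
s=sense(); print(s['clock'],s['ee_pos'],s['joints'],s['ft_force'],s['opening'])
for a in (-10,-5,0):
  p,r=hand(a,.013); go(p,r)
snap('wrist','w4');
E
```

```text
4.475 [ 0.45646585 -0.08654346  0.11380506] [ 0.87885117  0.73019886 -1.19278897  2.05974633  0.85331429  0.9672698
 -1.32868449] [ 0.47126101 -0.28095215 -0.55154871] 0.4483724830885543
travel [-0.09  0.28  9.26] twist [-9.95 -0.02  0.16]
travel [-0.09  0.16  9.28] twist [-4.95 -0.01  0.17]
travel [-0.09  0.05  9.28] twist [ 0.05 -0.01  0.17]
```

View pics/w4.png

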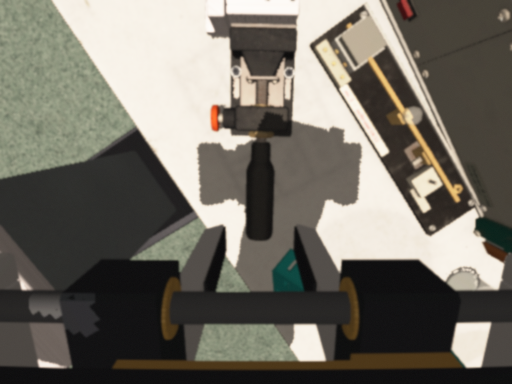

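>>> send_rows(travel=[[0,0,3],[-0.1,0,6],[-0.1,0,9.2],[-0.1,0,9.2],[-0.1,0,9.2],[-0.1,0,9.2]], twist=[[0,0,0],[0,0,0],[0,0,0],[0,0,0],[0,0,0],[0,0,0]], claw=[0.1,0.1,0.1,0.1,0.1,0.1])

```text
clock: 5.28
ee_pos: [0.4576, -0.088, 0.0229]
ee_rot: [0.873, 0.488, 0.001, 0.001]
ft_force: [0.5, 0.4, -0.2]
opening: 0.455
```

```bash
python3 - <<'E'
from h import *
s=sense(); print(s['clock'],s['ee_pos'],s['joints'],s['ft_force'],s['opening'])
for a in (-10,-5,0):
  p,r=hand(a,.013); go(p,r)
E
```

```text
5.275 [ 0.4575543  -0.08795862  0.02294478] [ 0.77787932  0.85108122 -1.03052777  2.13220228  1.07494037  0.82374546
 -1.50182556] [ 0.47887912  0.42202739 -0.17931505] 0.45497641125622373
travel [-0.03  0.12  0.18] twist [-9.83 -0.09  0.1 ]
travel [-0.03  0.    0.19] twist [-4.83 -0.08  0.1 ]
travel [-0.03 -0.11  0.19] twist [ 0.17 -0.08  0.11]
```

>>> send_rows(travel=[[0,0.1,0.1],[0,0.1,0.1],[0,0.1,0.1],[0,0.1,0.1],[0,0.1,0.1],[0,0.1,0.1],[0,0.1,0.1]], twist=[[-5,0,0],[-10,0,0],[-10,0,0],[-10,0,0],[-10,0,0],[-10,0,0],[-10,0,0]], claw=[0.1,0.1,0.1,1,1,1,1], force=45)

```text
clock: 6.15
ee_pos: [0.4576, -0.0889, 0.0204]
ee_rot: [0.87, 0.485, 0.043, 0.076]
ft_force: [0.2, -0.9, 0.4]
opening: 0.061
```

```bash
python3 - <<'E'
from h import *
s=sense(); print(s['clock'],s['ee_pos'],s['joints'],s['ft_force'],s['torque'],s['opening'],s['opening']*94)
r=R.from_quat(s['ee_rot']);
print(np.degrees(np.arcsin(-r.as_matrix()[:2,2]@vx)))
for a in (0,10,20,30,40):
  p,r=hand(a,.013); go(p,r)
E
```

```text
6.15 [ 0.45759721 -0.08885384  0.02040328] [ 0.66670909  0.76733909 -0.92101132  2.30529324  1.41578233  0.69245833
 -1.9076012 ] [ 0.16638752 -0.94740258  0.38098939] [0.01106698 0.13879947 0.03011135] 0.061442592092349584 5.775603656680861
-10.008379646970152
travel [ 0.05 -0.15 -0.09] twist [10.01 -0.05  0.02]
travel [ 0.05 -0.37 -0.15] twist [20.01 -0.05  0.03]
travel [ 0.05 -0.57 -0.24] twist [ 3.001e+01 -5.000e-02  3.000e-02]
travel [ 0.05 -0.76 -0.37] twist [ 4.001e+01 -4.000e-02  4.000e-02]
travel [ 0.05 -0.92 -0.53] twist [ 5.001e+01 -4.000e-02  4.000e-02]
```

```bash
python3 - <<'E'
from h import *
snap('wrist','w5');snap('scene','s5')
a=cv2.imread('pics/s5.png')[130:290,150:350];cv2.imwrite('pics/s5c.png',cv2.resize(a,None,fx=3.6,fy=3.6,interpolation=cv2.INTER_CUBIC))
E
```

```text
(no output)
```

View pics/w5.png

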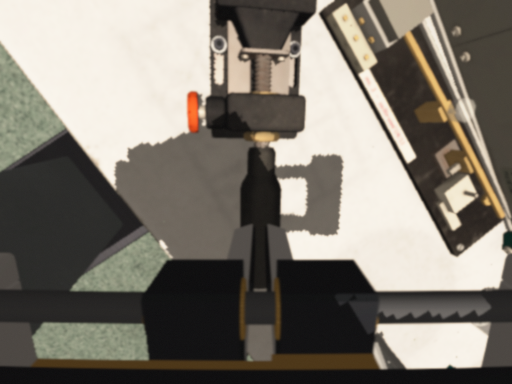

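View pics/s5c.png

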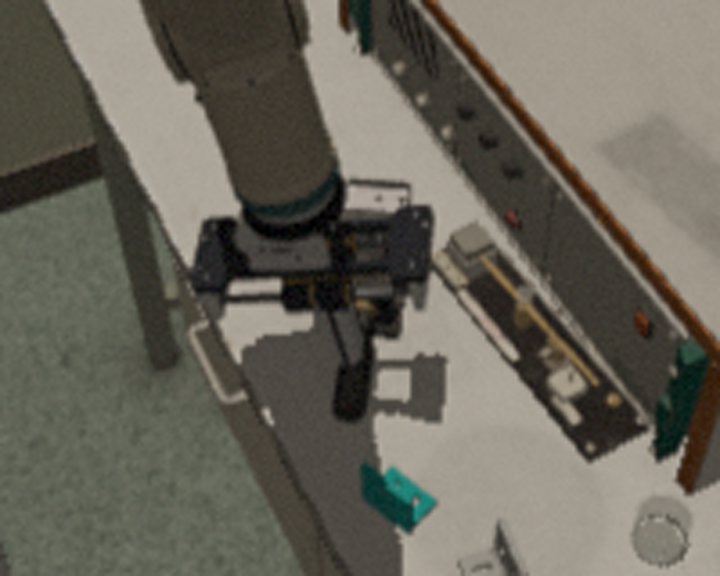

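```bash
python3 - <<'E'
from h import *
s=sense();r=R.from_quat(s['ee_rot']);print(s['opening'],s['clock'])
for f in ['w5','s5']:
    c=load(f);print(f,proj(c,[s['ee_pos'],s['ee_pos']-.019*r.as_matrix()[:,2],HC,HC+[0,0,.014]]))
a=cv2.imread('pics/w5.png')[180:340,200:320];cv2.imwrite('pics/w5c.png',cv2.resize(a,None,fx=4,fy=4,interpolation=cv2.INTER_CUBIC))
snap('top','t5');a=cv2.imread('pics/t5.png')[170:250,230:320];cv2.imwrite('pics/t5c.png',cv2.resize(a,None,fx=7,fy=7,interpolation=cv2.INTER_CUBIC))
E
```

```text
0.00889518350203232 6.25
w5 [[259.30220357 220.15710776]
 [259.23910326 228.60879363]
 [260.61863836 225.41702639]
 [264.35863999 232.14478664]]
s5 [[249.01955425 235.22204209]
 [247.76171655 231.58297176]
 [248.45281653 232.47519756]
 [248.34323709 229.76090317]]
```

View pics/w5c.png

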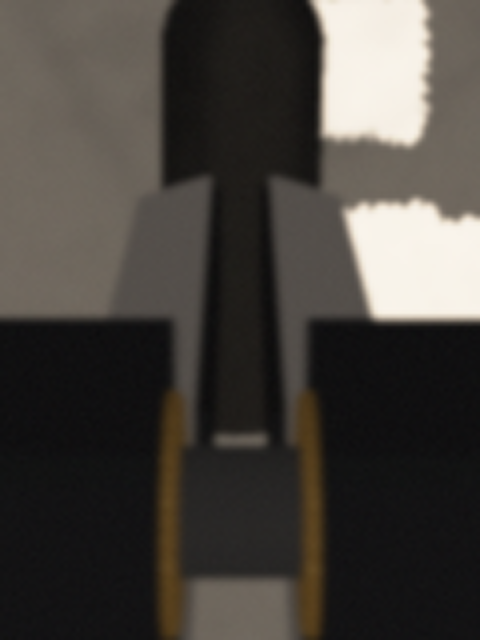

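View pics/t5c.png

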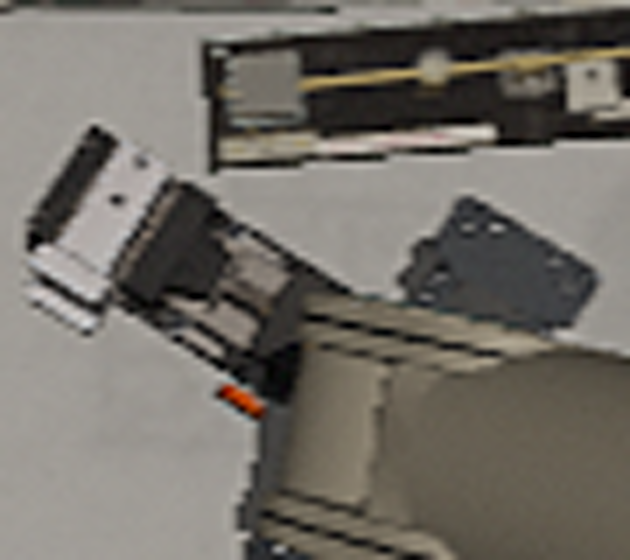

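```bash
python3 - <<'E'
from h import *
s=sense();print(s['opening'],s['clock'],s['ft_force'],s['torque'])
snap('wrist','w6');a=cv2.imread('pics/w6.png')[120:280,190:330];cv2.imwrite('pics/w6c.png',cv2.resize(a,None,fx=4,fy=4,interpolation=cv2.INTER_CUBIC))
s=sense();print(s['opening'],s['clock'],s['ft_force'],s['torque'])
E
```

```text
0.0028364495829407903 6.3 [-0.0652156   0.11936791  0.4709244 ] [ 0.03127525  0.02751297 -0.01324951]
0.005160499559751727 6.35 [-0.64379646 -0.530423   -0.02150367] [ 0.02551216  0.10231141 -0.0548614 ]
```

View pics/w6c.png

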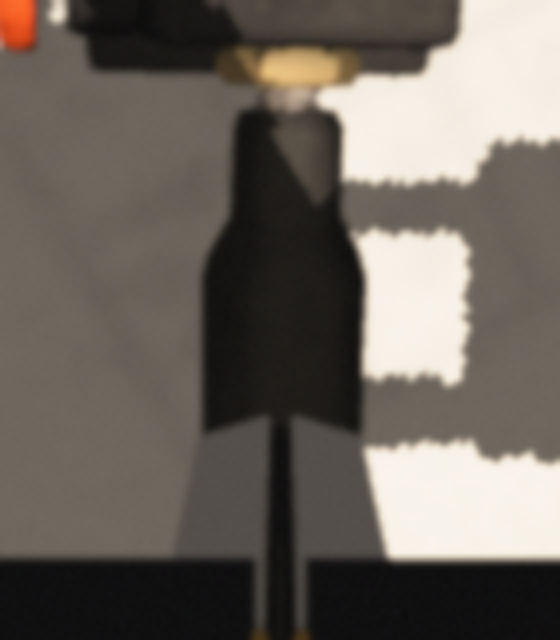

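>>> send_rows(travel=[[0,0,0],[0,0,0],[0,0,0],[0,0,0],[0.4,0,0.55],[0.4,0,0.55],[0.4,0,0.55]], twist=[[0,0,0],[0,0,0],[0,0,0],[0,0,0],[0,0,0],[0,0,0],[0,0,0]], claw=[0.1,0.1,0.1,0.1,0.1,0.1,0.1])

```text
clock: 7.22
ee_pos: [0.4603, -0.0856, 0.015]
ee_rot: [0.87, 0.486, 0.043, 0.076]
ft_force: [0.0, 0.8, -0.0]
opening: 0.449
```

>>> send_rows(travel=[[0,0,0],[0,0,0],[0,0,0]], twist=[[0,0,0],[0,0,0],[0,0,0]], claw=[0.3,0.5,0.5], force=30)

```text
clock: 7.6
ee_pos: [0.4604, -0.0859, 0.0152]
ee_rot: [0.87, 0.486, 0.043, 0.076]
ft_force: [0.6, 0.5, 0.3]
opening: 0.254
```

```bash
python3 - <<'E'
from h import *
s=sense();print(s['opening']*94,s['clock'],s['ft_force'],s['torque'],s['ee_pos'])
p,r=hand(-10,.019); go(p,r)
snap('wrist','w7');a=cv2.imread('pics/w7.png')[120:280,190:330];cv2.imwrite('pics/w7c.png',cv2.resize(a,None,fx=4,fy=4,interpolation=cv2.INTER_CUBIC))
E
```

```text
23.913929283426743 7.6 [0.58810269 0.54366018 0.30845818] [ 0.02694323  0.07036802 -0.03510964] [ 0.46038596 -0.08586032  0.01519102]
travel [-0.35  0.09  0.01] twist [ 0.04 -0.04  0.06]
```

View pics/w7c.png

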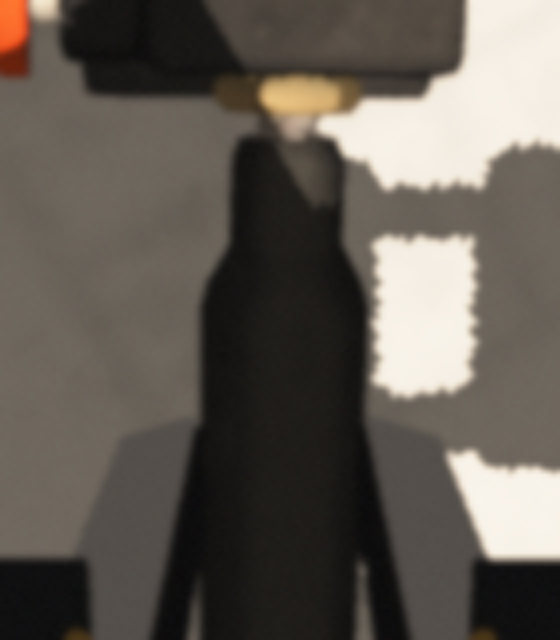

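>>> send_rows(travel=[[0,0,0],[0,0,0],[0,0,0]], twist=[[0,0,0],[0,0,0],[0,0,0]], claw=[0.65,0.65,0.65])

```text
clock: 8.02
ee_pos: [0.4604, -0.0858, 0.0151]
ee_rot: [0.87, 0.486, 0.043, 0.076]
ft_force: [0.8, -1.0, 0.0]
opening: 0.175
```

```bash
python3 - <<'E'
from h import *
s=sense();print(s['opening']*94,s['clock'],s['ft_force'],s['torque'],s['ee_pos'])
snap('wrist','w8');a=cv2.imread('pics/w8.png')[120:280,190:330];cv2.imwrite('pics/w8c.png',cv2.resize(a,None,fx=4,fy=4,interpolation=cv2.INTER_CUBIC))
E
```

```text
16.442140080319753 8.025 [ 0.81985145 -1.04241171  0.01060972] [ 0.0952666  -0.00451062 -0.03262559] [ 0.46037247 -0.08581596  0.01512812]
```

View pics/w8c.png

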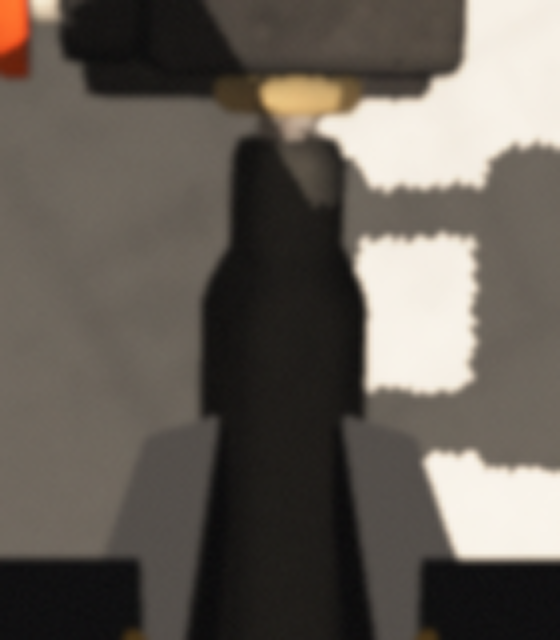

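```bash
python3 - <<'E'
from h import *
s=sense();r=R.from_quat(s['ee_rot']);c=load('w8')
for z in (0,-.02,-.03,-.04):
  pts=[[x,y,z] for x in(.008,-.008) for y in (-.008,-.0205,.008,.0205)]
  print(z,np.round((proj(c,s['ee_pos']+r.apply(pts))-[190,120])*4).tolist())
print((proj(c,[HC+[0,0,.014],HC+[*(.045*vy),.014],HC+[*(.045*vy),0]])-[190,120])*4)
T=r.inv().apply(c['world_from_camera'][:3,3]-s['ee_pos']);print(T)
E
```

```text
0 [[235.0, 359.0], [167.0, 359.0], [321.0, 360.0], [389.0, 360.0], [236.0, 441.0], [169.0, 441.0], [321.0, 441.0], [387.0, 441.0]]
-0.02 [[231.0, 392.0], [157.0, 392.0], [325.0, 392.0], [399.0, 392.0], [231.0, 480.0], [159.0, 480.0], [324.0, 481.0], [397.0, 481.0]]
-0.03 [[228.0, 410.0], [151.0, 410.0], [328.0, 410.0], [405.0, 410.0], [229.0, 503.0], [153.0, 503.0], [327.0, 503.0], [403.0, 503.0]]
-0.04 [[226.0, 431.0], [144.0, 430.0], [330.0, 431.0], [412.0, 431.0], [227.0, 528.0], [147.0, 528.0], [329.0, 528.0], [409.0, 528.0]]
[[298.97279472 483.812968  ]
 [300.75707161 206.23094831]
 [284.40895391 193.66019423]]
[ 0.0689987   0.00026664 -0.21597208]
```

>>> send_rows(travel=[[0,0,-5],[0,0,-10],[0,0,-10],[0,0,-10]], twist=[[0,0,0],[10,0,0],[10,0,0],[10,0,0]], claw=[0.1,0.1,0.1,0.1])

```text
clock: 8.57
ee_pos: [0.4478, -0.0772, 0.1148]
ee_rot: [0.874, 0.486, 0.002, 0.001]
ft_force: [0.6, -0.0, -0.0]
opening: 0.449
```

```bash
python3 - <<'E'
from h import *
s=sense();print(s['opening']*94,s['clock'],s['ft_force'],s['torque'],s['ee_pos'],s['ee_rot'],s['joints'])
r=R.from_quat(s['ee_rot'])
w=snap('wrist','w9');c=snap('scene','s9')
pts=s['ee_pos']+r.apply([[0,.021,0],[0,-.021,0],[0,.021,-.019],[0,-.021,-.019],[0,.021,-.035],[0,-.021,-.035]])
print(proj(w,pts),proj(c,pts))
a=cv2.imread('pics/s9.png')[150:250,190:290];cv2.imwrite('pics/s9c.png',cv2.resize(a,None,fx=6,fy=6,interpolation=cv2.INTER_CUBIC))
a=cv2.imread('pics/w9.png')[180:340,180:340];cv2.imwrite('pics/w9c.png',cv2.resize(a,None,fx=4,fy=4,interpolation=cv2.INTER_CUBIC))
E
```

```text
42.17719776050787 8.575 [ 0.55769595 -0.02060374 -0.01896089] [-0.00043104 -0.03417788 -0.03837506] [ 0.44784802 -0.07723084  0.11476172] [8.73905587e-01 4.86089862e-01 2.27067013e-03 7.17084499e-04] [ 0.83417337  0.66441718 -1.10630143  2.0882326   0.79187995  0.88580201
 -1.29223187]
[[287.74886509 220.10646873]
 [231.47420579 220.03916309]
 [290.20594842 228.55465615]
 [228.94545481 228.47989212]
 [292.63849593 236.92202277]
 [226.44200296 236.83961739]] [[250.85991358 214.99764959]
 [235.9055565  214.06486264]
 [250.71021151 210.85320995]
 [235.54332892 209.91824854]
 [250.58078137 207.27029499]
 [235.23015594 206.33369589]]
```

View pics/s9c.png

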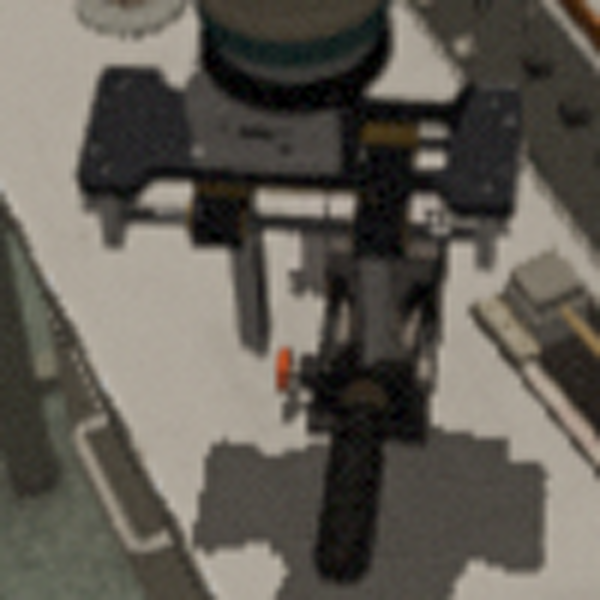

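View pics/w9c.png

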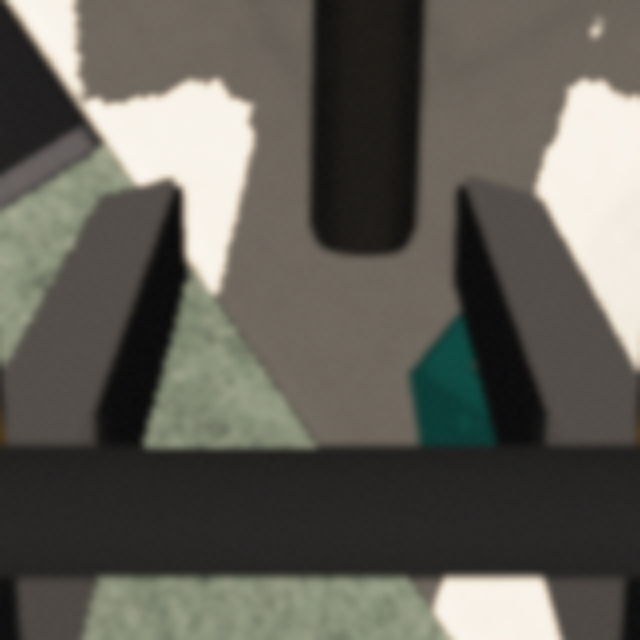

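```bash
python3 - <<'E'
from h import *
for a,o in ((-8,.01),(-8,.035),(-8,.043)):
  p,r=hand(a,o); go(p,r)
E
```

```text
travel [-0.27  1.66  8.89] twist [-7.94  0.03  0.04]
travel [-0.27  2.01 11.37] twist [-7.94  0.03  0.04]
travel [-0.27  2.12 12.16] twist [-7.94  0.03  0.04]
```

>>> send_rows(travel=[[0,0.5,3],[-0.2,1.3,6],[-0.3,1.7,8.9],[-0.3,1.85,10.2],[-0.3,2,11.3],[-0.3,2,11.4],[-0.3,2,11.4]], twist=[[0,0,0],[-5,0,0],[-8,0,0],[-8,0,0],[-8,0,0],[-8,0,0],[-8,0,0]], claw=[0.1,0.1,0.1,0.1,0.1,0.1,0.1])

```text
clock: 9.55
ee_pos: [0.4603, -0.0893, -0.0005]
ee_rot: [0.871, 0.487, 0.034, 0.061]
ft_force: [0.0, -0.5, 0.4]
opening: 0.454
```

```bash
python3 - <<'E'
from h import *
s=sense();print(s['opening']*94,s['clock'],s['ft_force'],s['torque'],s['ee_pos'],s['joints'])
snap('wrist','w10');a=cv2.imread('pics/w10.png')[120:280,190:330];cv2.imwrite('pics/w10c.png',cv2.resize(a,None,fx=4,fy=4,interpolation=cv2.INTER_CUBIC))
for a,o in ((-8,.035),(-8,.043)):
  p,r=hand(a,o); go(p,r)
E
```

```text
42.69703063919432 9.55 [ 0.03552752 -0.50152927  0.35097149] [ 0.02774915  0.0515924  -0.02413804] [ 0.46029862 -0.08927967 -0.00052064] [ 0.59145872  0.76804025 -0.7725958   2.27594285  1.38826206  0.5882669
 -1.85090841]
travel [-0.07  0.03  0.04] twist [ 0.02 -0.05  0.11]
travel [-0.07  0.03  0.84] twist [ 0.02 -0.05  0.11]
```

View pics/w10c.png

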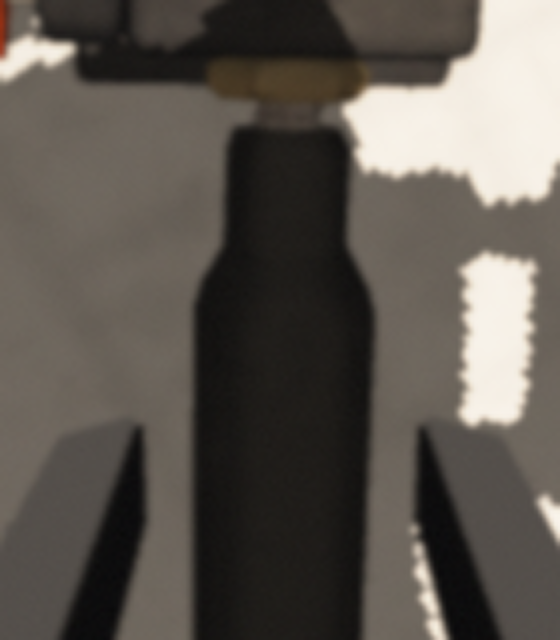

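>>> send_rows(travel=[[0,0,0.5],[0,0,1],[0,0,1],[0,0,1],[0,0,1],[0,0,1],[0,0,1]], twist=[[0,0,0],[0,0,0],[0,0,0],[0,0,0],[0,0,0],[0,0,0],[0,0,0]], claw=[0.1,0.1,0.5,1,1,1,1], force=45)

```text
clock: 10.48
ee_pos: [0.4616, -0.0901, -0.0105]
ee_rot: [0.871, 0.486, 0.034, 0.06]
ft_force: [-2.4, 0.3, -3.1]
opening: 0.291
```

```bash
python3 - <<'E'
from h import *
s=sense();print(s['opening']*94,s['clock'],s['ft_force'],s['torque'],s['ee_pos'],s['joints'])
for a,o in ((-8,.045),(0,.045),(10,.045),(20,.045),(30,.045),(38,.045)):
  p,r=hand(a,o); go(p,r)
E
```

```text
27.354788130022197 10.475 [-2.43411133  0.28802284 -3.05069515] [ 0.5514298   0.64044553 -0.14739284] [ 0.46156167 -0.0901042  -0.01052055] [ 0.58337898  0.78957154 -0.75881279  2.27647542  1.43106715  0.58559247
 -1.8875207 ]
travel [-0.05  0.06  0.01] twist [-0.04 -0.05  0.07]
travel [-0.05 -0.56 -0.03] twist [ 7.96 -0.04  0.08]
travel [-0.05 -1.33 -0.21] twist [17.96 -0.03  0.08]
travel [-0.05 -2.05 -0.51] twist [27.96 -0.03  0.08]
travel [-0.05 -2.71 -0.94] twist [ 3.796e+01 -2.000e-02  8.000e-02]
travel [-0.05 -3.18 -1.36] twist [ 4.596e+01 -1.000e-02  9.000e-02]
```

>>> send_rows(travel=[[0,-0.6,0],[0,-1.0,-0.1],[0,-1.4,-0.2],[0,-1.75,-0.35],[0,-2.1,-0.5],[0,-2.1,-0.5]], twist=[[8,0,0],[13,0,0],[18,0,0],[23,0,0],[28,0,0],[28,0,0]], claw=[1,1,1,1,1,1])

```text
clock: 11.22
ee_pos: [0.443, -0.0787, -0.0082]
ee_rot: [0.86, 0.479, -0.085, -0.154]
ft_force: [-4.1, 3.2, 2.0]
opening: 0.289
```

```bash
python3 - <<'E'
from h import *
s=sense();print(s['opening']*94,s['clock'],s['ft_force'],s['torque'],s['ee_pos'],s['joints'])
print('vy torque',s['torque'][:2]@vy)
for a,o in ((20,.045),(25,.045),(30,.045),(38,.045),(42,.045)):
  p,r=hand(a,o); go(p,r)
E
```

```text
27.130691337483903 11.225 [-4.0553283   3.17858549  1.97267966] [ 0.42903902  0.57193464 -0.12039963] [ 0.4429849  -0.07867194 -0.00823915] [ 0.75524209  1.01983873 -0.92968359  1.82851772  0.67554765  1.04145579
 -1.03467095]
vy torque 0.7120561853609029
travel [-0.05  0.08 -0.02] twist [-0.24 -0.02 -0.02]
travel [-0.05 -0.32 -0.04] twist [ 4.76 -0.02 -0.02]
travel [-0.05 -0.71 -0.09] twist [ 9.76 -0.02 -0.02]
travel [-0.05 -1.31 -0.24] twist [17.76 -0.02 -0.02]
travel [-0.05 -1.61 -0.34] twist [ 2.176e+01 -2.000e-02 -2.000e-02]
```

>>> send_rows(travel=[[0,-0.4,0],[0,-0.8,-0.1],[0,-1.1,-0.15],[0,-1.4,-0.25],[0,-1.55,-0.35],[0,-1.55,-0.35]], twist=[[5,0,0],[10,0,0],[14,0,0],[18,0,0],[21,0,0],[21,0,0]], claw=[1,1,1,1,1,1])

```text
clock: 11.98
ee_pos: [0.4311, -0.0713, 0.0003]
ee_rot: [0.817, 0.457, -0.172, -0.307]
ft_force: [-5.4, 4.4, 0.4]
opening: 0.296
```

```bash
python3 - <<'E'
from h import *
s=sense();print(s['opening']*94,s['clock'],s['ft_force'],s['torque'],s['ee_pos'],s['joints'])
print('vy torque',s['torque'][:2]@vy)
for a,o in ((41,.045),(41,-.07)):
  p,r=hand(a,o); go(p,r)
snap('scene','s11');snap('wrist','w11')
a=cv2.imread('pics/s11.png')[120:280,170:370];cv2.imwrite('pics/s11c.png',cv2.resize(a,None,fx=3.6,fy=3.6,interpolation=cv2.INTER_CUBIC))
E
```

```text
27.851408296621543 11.975 [-5.37043576  4.43202674  0.39837627] [ 0.10402849 -0.14816422 -0.25112343] [ 4.31112478e-01 -7.12907869e-02  2.87941468e-04] [ 0.73187188  1.22285095 -0.92966024  1.49392748  0.48280328  1.44195884
 -0.83688404]
vy torque -0.07139574141178137
travel [-0.05  0.07 -0.02] twist [-0.23  0.09  0.1 ]
travel [ -0.07   0.02 -11.52] twist [-0.23  0.09  0.1 ]
```

View pics/s11c.png

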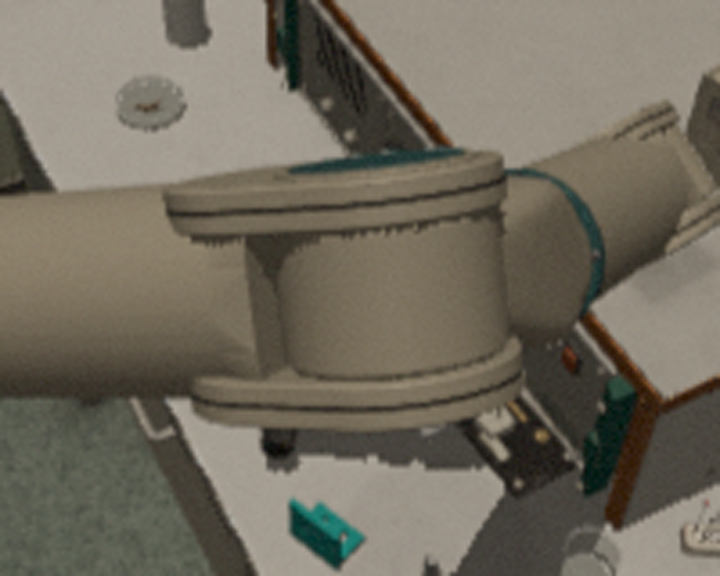

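View pics/w11.png

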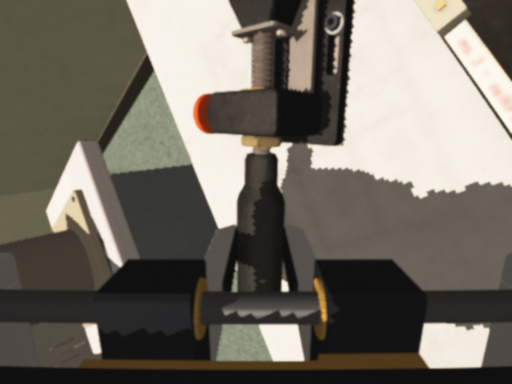

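>>> send_rows(travel=[[0,0,0],[0,0,0],[0,0,-1],[0,0,-4],[0,0,-8],[0,0,-8]], twist=[[0,0,0],[0,0,0],[0,0,0],[0,0,0],[0,0,0],[0,0,0]], claw=[0.3,0.3,0.3,0.2,0.1,0.1])

```text
clock: 12.82
ee_pos: [0.4806, -0.1004, 0.0627]
ee_rot: [0.819, 0.457, -0.168, -0.304]
ft_force: [0.1, -0.4, -0.6]
opening: 0.448
```

```bash
python3 - <<'E'
from h import *
s=sense();print(s['opening']*94,s['clock'],s['ft_force'],s['torque'],s['ee_pos'],s['joints'])
for a,o in ((0,-.05),(-8,-.04),(-8,.045)):
  p,r=hand(a,o); go(p,r)
E
```

```text
42.10866598059763 12.825 [ 0.14907839 -0.44487309 -0.61565011] [-0.35778839 -0.55995324 -0.01071819] [ 0.48060649 -0.10044214  0.0626565 ] [ 0.71198432  1.17974196 -0.94930451  1.3116928   0.44428979  1.61901995
 -0.78286904]
travel [-0.17 -3.46  0.15] twist [-4.063e+01 -1.700e-01 -4.000e-02]
travel [-0.18 -3.2   1.31] twist [-48.63  -0.17  -0.05]
travel [-0.2   3.17  6.92] twist [-48.63  -0.17  -0.05]
```

>>> send_rows(travel=[[-0.2,-1,-1],[-0.2,-2,-1],[-0.2,-3,-1],[-0.2,-3.5,0],[-0.2,-3.5,0.1],[-0.2,-3.5,0.1]], twist=[[-10,0,0],[-20,0,0],[-30,0,0],[-40.6,-0.2,0],[-40.6,-0.2,0],[-40.6,-0.2,0]], claw=[0.1,0.1,0.1,0.1,0.1,0.1])

```text
clock: 13.58
ee_pos: [0.4534, -0.0877, 0.0831]
ee_rot: [0.873, 0.488, -0.003, -0.002]
ft_force: [0.9, -0.2, 0.3]
opening: 0.453
```

```bash
python3 - <<'E'
from h import *
s=sense();print(s['opening']*94,s['clock'],s['ft_force'],s['torque'],s['ee_pos'],s['joints'])
snap('wrist','w12')
a=cv2.imread('pics/w12.png')[0:160,170:330];cv2.imwrite('pics/w12c.png',cv2.resize(a,None,fx=4,fy=4,interpolation=cv2.INTER_CUBIC))
for a,o in ((-8,.045),):
  p,r=hand(a,o); go(p,r)
E
```

```text
42.562627089615496 13.575 [ 0.86221103 -0.22280448  0.29812962] [-0.08019608 -0.05555463 -0.00226446] [ 0.45338503 -0.08771627  0.08310921] [ 0.75690533  0.67751795 -0.95254926  2.09015249  0.79334456  0.79749773
 -1.24614841]
travel [0.13 0.83 9.35] twist [-8.34  0.11  0.05]
```

View pics/w12c.png

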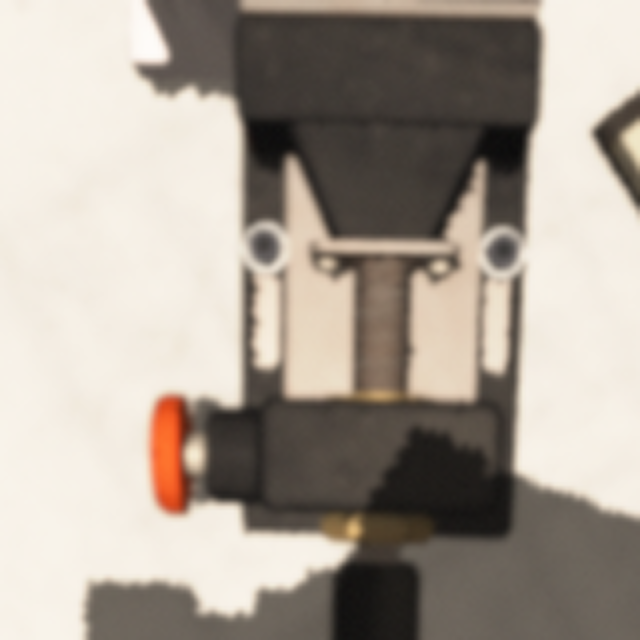

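>>> send_rows(travel=[[0.1,0.5,4],[0.1,0.7,7],[0.1,0.8,9.4],[0.1,0.8,9.4],[0.1,0.8,9.4],[0.1,0.8,9.4],[0.1,0.8,9.4],[0.1,0.8,9.4]], twist=[[-4,0,0],[-8.3,0,0],[-8.3,0,0],[-8.3,0,0],[-8.3,0,0],[-8.3,0,0],[-8.3,0,0],[-8.3,0,0]], claw=[0.1,0.1,0.1,0.1,0.5,1,1,1], force=50)

```text
clock: 14.62
ee_pos: [0.4611, -0.0907, -0.0106]
ee_rot: [0.871, 0.487, 0.034, 0.061]
ft_force: [2.4, -0.8, -1.1]
opening: 0.295
```

>>> send_rows(travel=[[0,-0.3,0],[0,-0.6,0],[0,-0.6,0]], twist=[[4,0,0],[8,0,0],[8,0,0]], claw=[1,1,1])

```text
clock: 15.0
ee_pos: [0.4558, -0.0873, -0.0114]
ee_rot: [0.873, 0.487, -0.0, 0.0]
ft_force: [1.1, 0.1, 4.9]
opening: 0.29
```

```bash
python3 - <<'E'
from h import *
s=sense();print(s['opening']*94,s['clock'],s['ft_force'],s['torque'],s['ee_pos'],s['joints'],s['torque'][:2]@vy)
p,r=hand(0,.045);go(p,r)
E
```

```text
27.289081596185667 15.0 [1.10575881 0.09080485 4.9076636 ] [-0.19691638 -0.55910593 -0.16351447] [ 0.45583456 -0.08732262 -0.01142767] [ 0.59051161  0.79046901 -0.6995739   2.15334488  1.00813672  0.5721527
 -1.42521987] -0.5791675142526261
travel [ 0.01  0.07 -0.04] twist [-0.02  0.04 -0.02]
```

>>> send_rows(travel=[[0,-0.4,0],[0,-0.8,-0.1],[0,-1.2,-0.2],[0,-1.2,-0.2]], twist=[[5,0,0],[10,0,0],[15,0,0],[15,0,0]], claw=[1,1,1,1])

```text
clock: 15.5
ee_pos: [0.4458, -0.0811, -0.01]
ee_rot: [0.866, 0.483, -0.064, -0.114]
ft_force: [1.6, 0.4, 3.4]
opening: 0.291
```

```bash
python3 - <<'E'
from h import *
s=sense();print(s['opening']*94,s['clock'],s['ft_force'],s['torque'],s['ee_pos'],s['joints'],s['torque'][:2]@vy)
p,r=hand(15,.045);go(p,r)
snap('scene','s13');snap('wrist','w13');snap('top','t13')
a=cv2.imread('pics/t13.png')[170:250,230:320];cv2.imwrite('pics/t13c.png',cv2.resize(a,None,fx=7,fy=7,interpolation=cv2.INTER_CUBIC))
E
```

```text
27.351601108290115 15.5 [1.556178   0.44332436 3.36668851] [-0.27419634 -0.74585789 -0.10076182] [ 0.44584399 -0.08110419 -0.00998726] [ 0.71549567  0.94230239 -0.85373539  1.91368876  0.69825751  0.90140746
 -1.06700648] -0.7786665785131672
travel [ 0.01  0.07 -0.07] twist [ 0.    0.07 -0.04]
```

View pics/t13c.png

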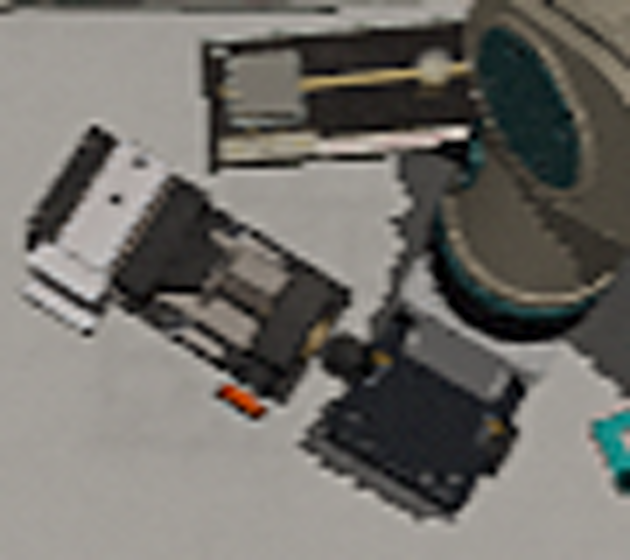

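>>> send_rows(travel=[[0,-0.4,0],[0,-0.8,-0.1],[0,-1.15,-0.2],[0,-1.15,-0.2]], twist=[[5,0,0],[10,0,0],[15,0,0],[15,0,0]], claw=[1,1,1,1], force=60)

```text
clock: 16.15
ee_pos: [0.4364, -0.0751, -0.0056]
ee_rot: [0.843, 0.471, -0.127, -0.226]
ft_force: [2.5, 0.2, 1.7]
opening: 0.291
```

```bash
python3 - <<'E'
from h import *
s=sense();print(s['opening']*94,s['clock'],s['ft_force'],s['torque'],s['ee_pos'],s['joints'],s['torque'][:2]@vy)
p,r=hand(30,.045);go(p,r)
p,r=hand(30,-.035);go(p,r)
r=tool(vx);go([.49,-.03,.24],r)
E
```

```text
27.353759751863738 16.15 [2.47825977 0.2059261  1.68067574] [-0.33960475 -1.42679096 -0.42826719] [ 0.43642132 -0.07513385 -0.0056443 ] [ 0.73000185  1.09136568 -0.88520054  1.67401523  0.53478325  1.20539006
 -0.88695379] -1.3923822717113106
travel [-0.01  0.06 -0.12] twist [-0.03  0.14 -0.02]
travel [-0.03  0.06 -8.11] twist [-0.03  0.14 -0.02]
travel [  6.6  -10.4  -22.38] twist [-3.003e+01  1.400e-01  2.000e-02]
```

>>> send_rows(travel=[[0,0,0],[0,0,0],[0,0,-2],[0,0,-6],[0,0,-11],[1,-3,-15],[3,-6,-19],[5,-8.5,-21.5],[6.6,-10.4,-22.4],[6.6,-10.4,-22.4]], twist=[[0,0,0],[0,0,0],[0,0,0],[0,0,0],[0,0,0],[-8,0,0],[-16,0,0],[-24,0,0],[-30,0,0],[-30,0,0]], claw=[0.2,0.2,0.1,0,-0.5,-1,-1,-1,-1,-1])

```text
clock: 17.4
ee_pos: [0.4874, -0.028, 0.243]
ee_rot: [0.871, 0.491, -0.001, 0.003]
ft_force: [-0.3, -0.4, -0.2]
opening: 1.0
```

```bash
python3 - <<'E'
from h import *
s=sense();print(s['clock'],s['ft_force'],s['ee_pos'],s['joints'])
snap('wrist','w14')
a=cv2.imread('pics/w14.png')[40:180,190:350];cv2.imwrite('pics/w14c.png',cv2.resize(a,None,fx=5,fy=4.2857142,interpolation=cv2.INTER_CUBIC))
a=cv2.imread('pics/w14.png');cv2.imwrite('pics/w14b.png',a)
E
```

```text
17.4 [-0.25984088 -0.39907961 -0.232498  ] [ 0.48738586 -0.02796239  0.24295245] [ 0.73035783  0.48316672 -1.08065739  1.83679005  0.48156739  1.11349493
 -1.0695355 ]
```

View pics/w14b.png

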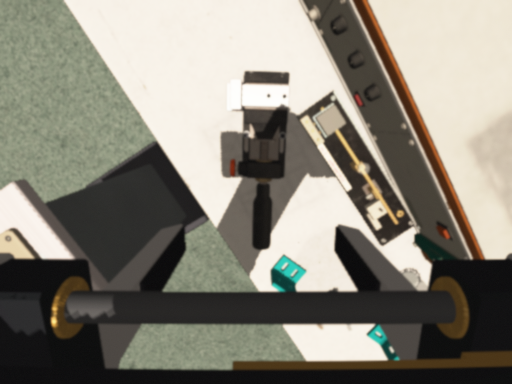

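```bash
python3 - <<'E'
from h import *
a=cv2.imread('pics/w14.png')[60:130,215:315];cv2.imwrite('pics/w14c.png',cv2.resize(a,None,fx=8,fy=8,interpolation=cv2.INTER_CUBIC))
E
```

```text
(no output)
```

View pics/w14c.png

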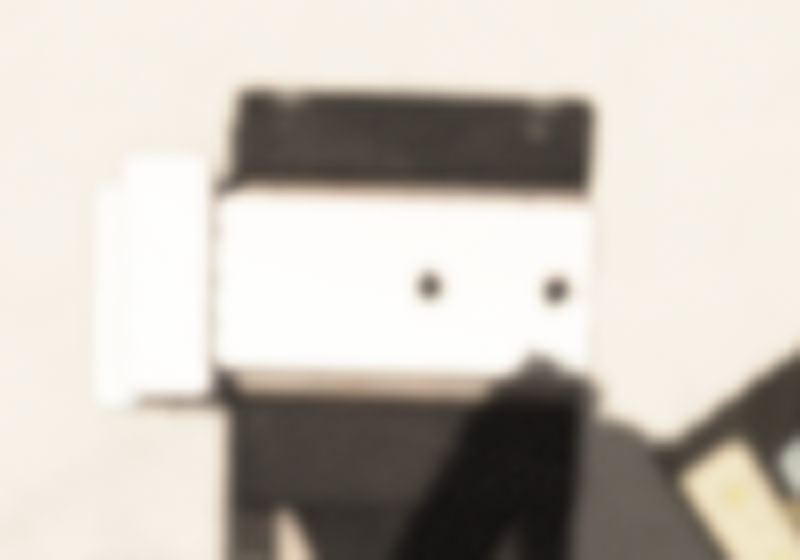

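```bash
python3 - <<'E'
from h import *
c=load('w14')
B=lambda x,y:(215+x/8,60+y/8)
P=lambda uv,z:plane(c,[uv],z)[0]
for nm,z,pts in [('shank',.056,[(218,195),(218,365),(592,210),(592,372)]),('flange',.066,[(126,155),(126,396),(210,157),(210,396)])]:
    q=[P(B(*p),z) for p in pts];print(nm,np.round(q,4).tolist())
    for a,b in [(0,2),(1,3),(0,1),(2,3)]:
        v=q[b]-q[a];print(round(np.degrees(np.arctan2(v[1],v[0])),2),round(np.linalg.norm(v),4))
    if nm=='flange': print('front mid',(q[0]+q[1])/2,'back mid',(q[2]+q[3])/2)
q=[P(B(97,185),.024),P(B(97,405),.024)];print('ledge',q,np.linalg.norm(q[0]-q[1]))
q=[P(B(238,188),.05),P(B(590,192),.05),P(B(238,88),.05),P(B(595,98),.05)]
for a,b in [(0,1),(2,3)]:
    v=q[b]-q[a];print('fixed',round(np.degrees(np.arctan2(v[1],v[0])),2),round(np.linalg.norm(v),4))
c=load('scene0');s=None
for n,(x,y) in dict(foot_l=(505,435),foot_r=(565,468),heel=(540,400)).items():
    print(n,plane(c,[(120+x/3.2,150+y/3.2)],0)[0])
E
```

```text
shank [[0.53, 0.0838, 0.056], [0.5165, 0.0621, 0.056], [0.5791, 0.0516, 0.056], [0.5669, 0.0304, 0.056]]
-33.26 0.0587
-32.12 0.0596
-121.86 0.0256
-119.87 0.0245
flange [[0.5209, 0.0947, 0.066], [0.502, 0.0648, 0.066], [0.5317, 0.0879, 0.066], [0.5131, 0.058, 0.066]]
-32.48 0.0128
-31.19 0.0131
-122.35 0.0354
-121.9 0.0351
front mid [0.51143335 0.0797666  0.066     ] back mid [0.52242424 0.07294463 0.066     ]
ledge [array([0.5139171, 0.0999023, 0.024    ]), array([0.49461116, 0.06960135, 0.024     ])] 0.03592863768240075
fixed -31.69 0.056
fixed -32.57 0.0564
foot_l [ 4.59924169e-01 -2.61682993e-01 -1.11022302e-16]
foot_r [ 0.49023092 -0.31080141  0.        ]
heel [ 5.03319992e-01 -2.46719516e-01  1.11022302e-16]
```

```bash
python3 - <<'E'
from h import *
go([.465,-.28,.15],tool((0,-1.)))
E
```

```text
travel [-22.47  11.04   9.31] twist [ 0.24  0.25 58.61]
```

>>> send_rows(travel=[[-4,2,0],[-9,4.5,0],[-14,7,2],[-18,9,5],[-22.4,11,8],[-22.4,11,9.3],[-22.4,11,9.3],[-22.4,11,9.3]], twist=[[0,0,9],[0,0,18],[0,0,27],[0,0,36],[0,0,45],[0,0,54],[0.2,0.2,58.6],[0.2,0.2,58.6]], claw=[-1,-1,-1,-1,-1,-1,-1,-1])

```text
clock: 18.45
ee_pos: [0.4642, -0.28, 0.1466]
ee_rot: [1.0, -0.002, -0.002, -0.002]
ft_force: [-0.4, 0.7, 0.2]
opening: 1.003
```

```bash
python3 - <<'E'
from h import *
s=sense();print(s['clock'],s['ft_force'],s['ee_pos'],s['joints'])
snap('wrist','w15')
a=cv2.imread('pics/w15.png');cv2.imwrite('pics/w15b.png',cv2.resize(a,(800,600),interpolation=cv2.INTER_CUBIC))
E
```

```text
18.45 [-0.43361211  0.72455755  0.23954595] [ 0.46419876 -0.28003555  0.14660629] [ 0.95021486  0.58832773 -0.70407998  1.82634188  0.47047155  0.90700832
 -1.54540485]
```

View pics/w15b.png

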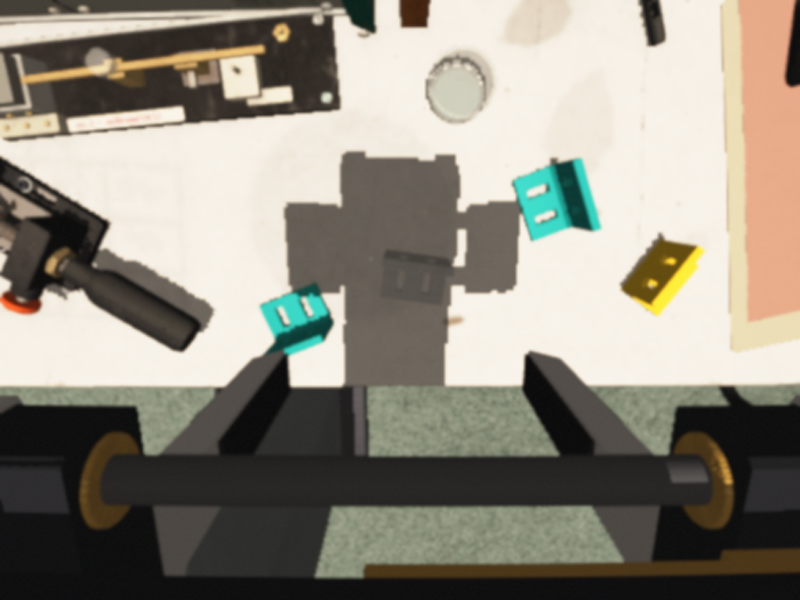

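```bash
python3 - <<'E'
from h import *
a=cv2.imread('pics/w15.png')[145:205,230:305];a=cv2.convertScaleAbs(a,alpha=2.2,beta=-60);cv2.imwrite('pics/w15c.png',cv2.resize(a,None,fx=10,fy=10,interpolation=cv2.INTER_CUBIC))
E
```

```text
(no output)
```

View pics/w15c.png

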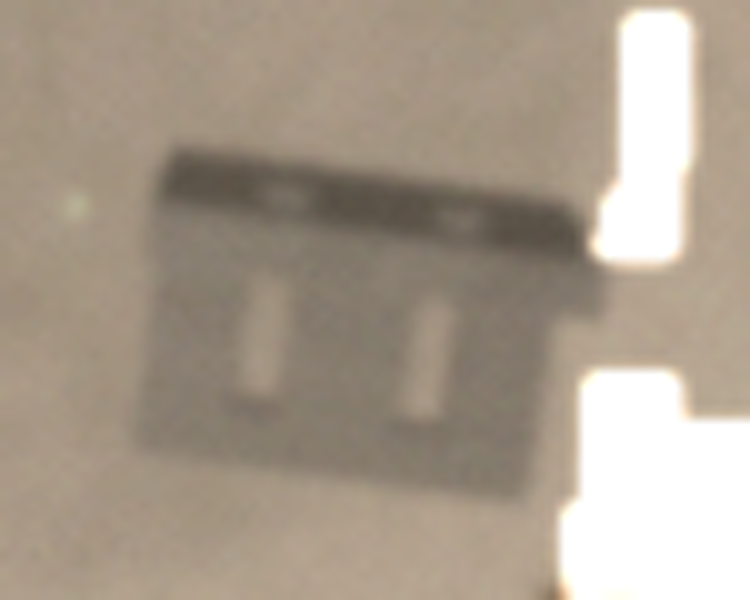

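```bash
python3 - <<'E'
from h import *
c=load('w15');B=lambda x,y:(230+x/10,145+y/10);P=lambda uv,z:plane(c,[uv],z)[0]
for nm,z,pts in [('base',0,[(172,148),(578,205)]),('top',.05,[(160,203),(583,252)]),('foot',.006,[(135,442),(522,496)]),('foot0',.0,[(135,442),(522,496)])]:
    q=[P(B(*p),z) for p in pts];v=q[0]-q[1];print(nm,np.round(q,4).tolist(),np.linalg.norm(v),np.degrees(np.arctan2(v[1],v[0])),np.round((q[0]+q[1])/2,4))
E
```

```text
base [[0.4921, -0.2647, 0.0], [0.4851, -0.3133, 0.0]] 0.049068752225057834 81.86728646396418 [ 0.4886 -0.289   0.    ]
top [[0.4923, -0.2657, 0.05], [0.4871, -0.3095, 0.05]] 0.04410472792633083 83.2284163801104 [ 0.4897 -0.2876  0.05  ]
foot [[0.4575, -0.2601, 0.006], [0.4507, -0.3067, 0.006]] 0.04708629207705838 81.74617028240813 [ 0.4541 -0.2834  0.006 ]
foot0 [[0.4562, -0.2597, 0.0], [0.4493, -0.3071, 0.0]] 0.047879177460672113 81.7461702824082 [ 0.4528 -0.2834  0.    ]
```

```bash
python3 - <<'E'
from h import *
c=load('w15');
for p in [(262,302),(322,285),(332,320),(290,355)]: print(plane(c,[(p[0]/1.5625,p[1]/1.5625)],0.02)[0])
r=tool((np.cos(np.radians(-98.1)),np.sin(np.radians(-98.1))))
go([.486,-.288,.06],r); go([.486,-.288,-.017],r)
E
```

```text
[ 0.45589544 -0.172622    0.02      ]
[ 0.46862483 -0.2180132   0.02      ]
[ 0.44193609 -0.22429272  0.02      ]
[ 0.41425592 -0.19092205  0.02      ]
travel [2.17 0.86 8.69] twist [-0.2   0.21  7.95]
travel [ 2.19  0.88 16.39] twist [-0.2   0.21  7.95]
```

>>> send_rows(travel=[[1.2,0.4,3],[2.2,0.9,6],[2.2,0.9,8.7],[2.2,0.9,8.7],[2.2,0.9,8.7]], twist=[[0,0,4],[-0.2,0.2,8],[-0.2,0.2,8],[-0.2,0.2,8],[-0.2,0.2,8]], claw=[-0.4,-0.4,-0.4,-0.4,-0.4])

```text
clock: 19.12
ee_pos: [0.488, -0.2879, 0.0618]
ee_rot: [0.997, -0.071, 0.001, 0.0]
ft_force: [0.1, 0.5, -0.2]
opening: 0.703
```

```bash
python3 - <<'E'
from h import *
s=sense();print(s['clock'],s['ft_force'],s['ee_pos'],s['joints'])
snap('wrist','w16')
a=cv2.imread('pics/w16.png')[130:290,150:360];a=cv2.convertScaleAbs(a,alpha=1.6,beta=-20);cv2.imwrite('pics/w16c.png',cv2.resize(a,None,fx=3.7,fy=3.7,interpolation=cv2.INTER_CUBIC))
r=tool((np.cos(np.radians(-98.1)),np.sin(np.radians(-98.1))))
go([.486,-.288,-.017],r)
E
```

```text
19.125 [ 0.06281132  0.48842399 -0.2195545 ] [ 0.48796898 -0.28794775  0.06183248] [ 0.85094654  0.71216652 -0.58060825  1.84645741  0.5554455   0.74696916
 -1.74876858]
travel [-0.25  0.01  7.92] twist [ 0.06 -0.22 -0.04]
```

View pics/w16c.png

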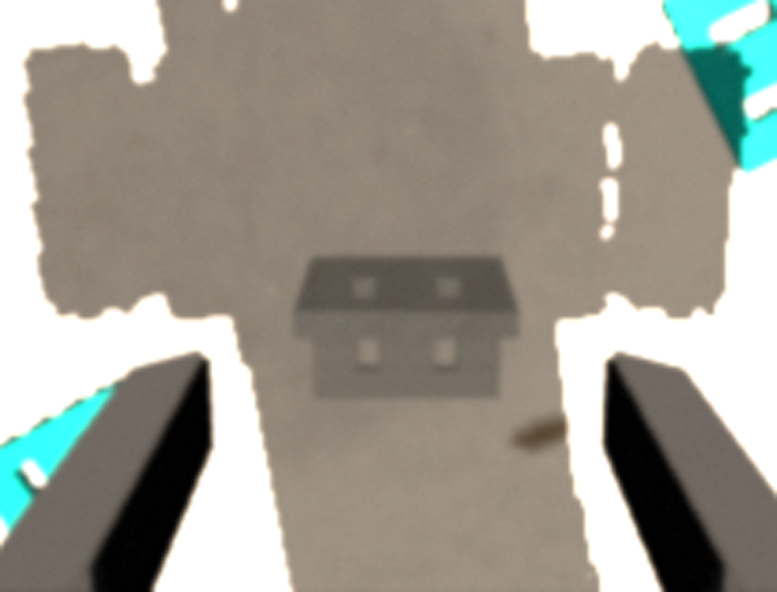

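```bash
python3 - <<'E'
from h import *
c=load('w16');B=lambda x,y:(150+x/3.7,130+y/3.7);P=lambda uv,z:plane(c,[uv],z)[0]
for nm,z,pts in [('base',0,[(312,258),(500,258)]),('top',.05,[(293,311),(518,311)]),('topfront',.05,[(293,335),(518,335)]),('foot0',.0,[(313,397),(499,397)])]:
    q=[P(B(*p),z) for p in pts];v=q[0]-q[1];print(nm,np.linalg.norm(v),np.degrees(np.arctan2(v[1],v[0])),np.round((q[0]+q[1])/2,4))
E
```

```text
base 0.047977324489966736 81.92930119725396 [ 0.4885 -0.2883  0.    ]
top 0.04765179455302716 81.92974784401316 [ 0.4892 -0.2883  0.05  ]
topfront 0.047908836566003254 81.92995339833301 [ 0.4839 -0.2875  0.05  ]
foot0 0.048972015852783865 81.93030634017046 [ 0.4512 -0.283   0.    ]
```

>>> send_rows(travel=[[-0.2,0,3],[-0.25,0,6],[-0.25,0,7.4],[-0.25,0,7.9],[-0.25,0,7.9],[-0.25,0,7.9],[-0.25,0,7.9],[-0.25,0,7.9]], twist=[[0,0,0],[0,-0.2,0],[0,-0.2,0],[0,-0.2,0],[0,-0.2,0],[0,-0.2,0],[0,-0.2,0],[0,-0.2,0]], claw=[-0.4,-0.4,-0.4,-0.4,-0.2,0.2,1,1], force=45)

```text
clock: 20.18
ee_pos: [0.4859, -0.2878, -0.017]
ee_rot: [0.997, -0.071, 0.0, 0.001]
ft_force: [-0.6, 0.2, 5.7]
opening: 0.504
```

```bash
python3 - <<'E'
from h import *
s=sense();print(s['clock'],s['ft_force'],s['ee_pos'],s['joints'],s['opening']*94)
snap('wrist','w17')
a=cv2.imread('pics/w17.png')[130:290,150:360];a=cv2.convertScaleAbs(a,alpha=1.6,beta=-20);cv2.imwrite('pics/w17c.png',cv2.resize(a,None,fx=3.7,fy=3.7,interpolation=cv2.INTER_CUBIC))
E
```

```text
20.175 [-0.6056369   0.15360192  5.70343491] [ 0.48592268 -0.28781684 -0.01695566] [ 0.79050478  0.82117091 -0.48496306  1.88877163  0.65651241  0.59506038
 -1.83517048] 47.36173017140881
```

View pics/w17c.png

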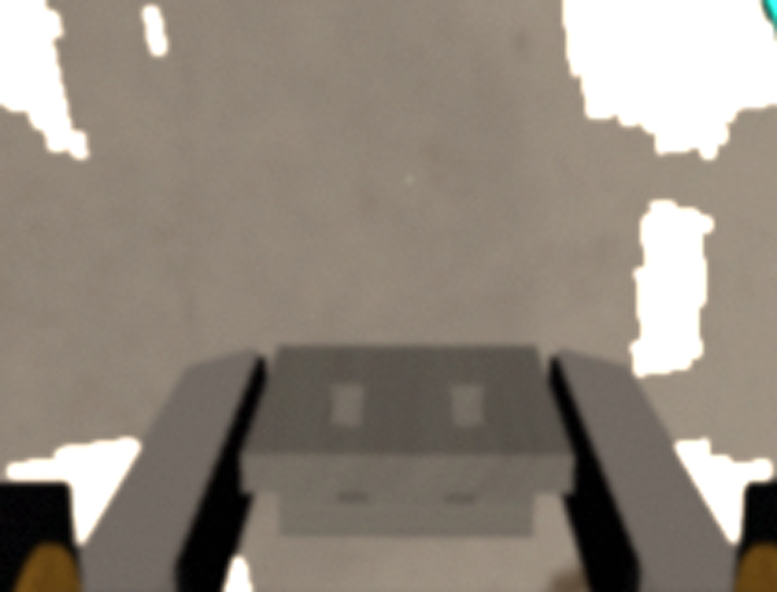

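```bash
cat >> h.py <<'E'
bxa=-32.0
bx=np.array([np.cos(np.radians(bxa)),np.sin(np.radians(bxa))]); by=np.array([-bx[1],bx[0]])
M=np.array([.5112,.0798])
RB=tool(-by)
def seat(back,up,side=0):  # TCP for heel at given offset from seat
    return np.array([*(M-bx*(back+.0028)+by*(side+.0001)),.007+up])
E
python3 - <<'E'
from h import *
p=seat(.04,.065);print(p);go(p,RB)
E
```

```text
[0.47495653 0.10256535 0.072     ]
travel [ -6.63 -38.48  -8.94] twist [ 0.06 -0.03 23.83]
```

>>> send_rows(travel=[[0,0,-1],[0,0,-4],[0,0,-9],[-0.8,-4.5,-9],[-1.6,-9,-9],[-2.4,-14,-9],[-3.2,-19,-9],[-4.1,-24,-9],[-5,-29,-9],[-5.8,-34,-9]], twist=[[0,0,0],[0,0,0],[0,0,0],[0,0,3],[0,0,7],[0,0,11],[0,0,15],[0,0,18],[0,0,21],[0,0,23.8]], claw=[1,1,1,1,1,1,1,1,1,1], force=55)

```text
clock: 21.48
ee_pos: [0.4758, 0.059, 0.0725]
ee_rot: [0.961, -0.276, -0.0, 0.0]
ft_force: [1.2, 0.7, -1.3]
opening: 0.506
```

```bash
python3 - <<'E'
from h import *
s=sense();print(s['clock'],s['ft_force'],s['ee_pos'],s['joints'],s['opening']*94)
go(seat(.04,.065),RB)
E
```

```text
21.475 [ 1.152424    0.67284587 -1.3159119 ] [0.47583418 0.05895312 0.07247316] [ 0.11422277  0.57059765 -0.42829348  2.06836109  0.41730858  0.58653175
 -2.73677562] 47.52237986218157
travel [-2.39 -3.65  0.05] twist [ 0.05  0.04 -0.05]
```

```bash
python3 - <<'E'
from h import *
go(seat(.02,.06),RB)
E
```

```text
travel [-0.39 -3.65  0.54] twist [ 0.05  0.04 -0.05]
```

>>> send_rows(travel=[[-0.4,-1,0.2],[-0.4,-2.5,0.4],[-0.4,-3.6,0.5],[-0.4,-3.65,0.5],[-0.4,-3.65,0.5]], twist=[[0,0,0],[0,0,0],[0,0,0],[0,0,0],[0,0,0]], claw=[1,1,1,1,1])

```text
clock: 22.1
ee_pos: [0.4919, 0.0893, 0.0668]
ee_rot: [0.961, -0.276, -0.001, 0.001]
ft_force: [-0.3, 0.6, -0.9]
opening: 0.503
```

```bash
python3 - <<'E'
from h import *
s=sense();print(s['clock'],s['ft_force'],s['ee_pos'],s['joints'],s['opening']*94)
snap('wrist','w18');snap('scene','s18')
a=cv2.imread('pics/w18.png')[110:310,130:390];cv2.imwrite('pics/w18c.png',cv2.resize(a,None,fx=3,fy=3,interpolation=cv2.INTER_CUBIC))
a=cv2.imread('pics/s18.png')[140:260,180:320];cv2.imwrite('pics/s18c.png',cv2.resize(a,None,fx=5,fy=5,interpolation=cv2.INTER_CUBIC))
go(seat(.02,.06),RB)
E
```

```text
22.1 [-0.27396904  0.56933197 -0.89143813] [0.49186678 0.08932671 0.06684017] [ 0.04889634  0.60144742 -0.41939784  2.01883382  0.41679238  0.60635215
 -2.78283627] 47.27111830085448
travel [-0.13 -0.22 -0.  ] twist [ 0.09  0.06 -0.03]
```

View pics/w18c.png

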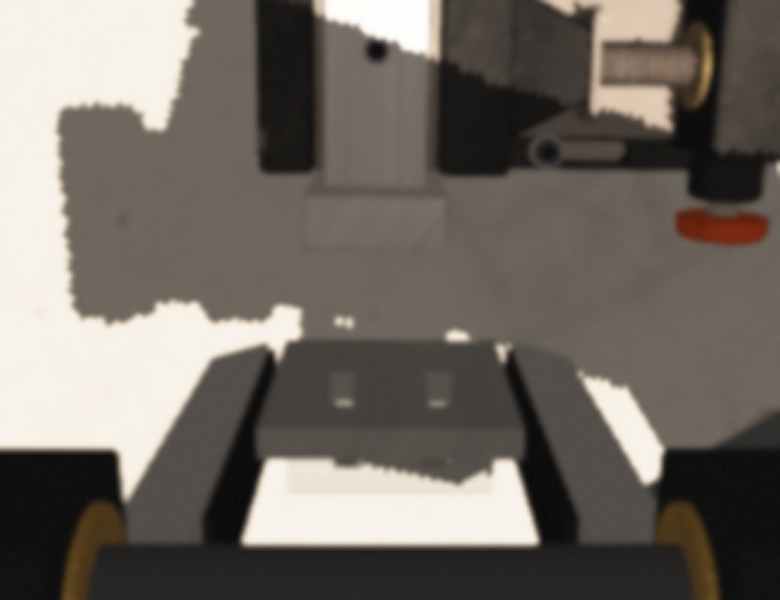

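View pics/s18c.png

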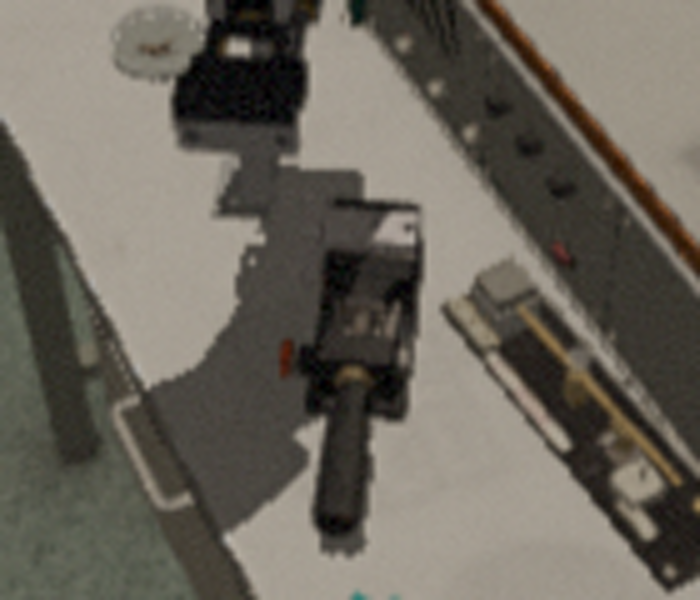

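```bash
python3 - <<'E'
from h import *
c=load('w18');B=lambda x,y:(130+x/3,110+y/3);P=lambda uv,z:plane(c,[uv],z)[0]
q=[P(B(*p),.066) for p in [(304,248),(447,248),(312,190),(440,190)]]
v=q[0]-q[1];print('front',np.linalg.norm(v),np.degrees(np.arctan2(v[1],v[0])),np.round((q[0]+q[1])/2,4)); m=(q[0]+q[1])/2; m2=(q[2]+q[3])/2
print('depth',(m2-m)[:2]@bx,np.round(q,4).tolist())
print('vs M',(m[:2]-M)@bx,(m[:2]-M)@by)
for z in (.080,.084,.088):
  q=[P(B(*p),z) for p in [(285,342),(496,342)]];v=q[0]-q[1];h=(q[0]+q[1])/2;print('heel',z,np.linalg.norm(v),np.degrees(np.arctan2(v[1],v[0])),(h-m)[:2]@bx,(h-m)[:2]@by)
for z in (.130,.134,.138):
  q=[P(B(*p),z) for p in [(258,430),(524,430)]];v=q[0]-q[1];h=(q[0]+q[1])/2;print('top',z,np.linalg.norm(v),np.degrees(np.arctan2(v[1],v[0])),(h-m)[:2]@bx,(h-m)[:2]@by)
E
```

```text
front 0.034924563441091704 57.99156640191464 [0.5112 0.0808 0.066 ]
depth 0.014292870669393196 [[0.5205, 0.0957, 0.066], [0.502, 0.066, 0.066], [0.5314, 0.0862, 0.066], [0.5151, 0.0601, 0.066]]
vs M -0.000531862850922856 0.0008985441047184686
heel 0.08 0.04949151820571683 57.98218642501691 -0.019442170613334045 -0.003635462926412965
heel 0.084 0.048515226315655906 57.982186425016884 -0.018096526297378582 -0.0036219216651756595
heel 0.088 0.04753893442559494 57.982186425016835 -0.01675088198142313 -0.003608380403938344
top 0.13 0.04824055558367158 57.97136166720399 -0.019418377454633963 -0.003570198165745676
top 0.134 0.046977494332950766 57.97136166720392 -0.017632950938085545 -0.0035539338919392226
top 0.138 0.045714433082229854 57.97136166720401 -0.015847524421537126 -0.0035376696181327687
```

>>> send_rows(travel=[[0,-0.2,1],[0,-0.35,3],[0,-0.35,5],[0,-0.35,5.6],[0.5,-0.35,5.6],[1,-0.35,5.6],[1.2,-0.35,5.6],[1.2,-0.35,5.6]], twist=[[0,0,0],[0,0,0],[0,0,0],[0,0,0],[0,0,0],[0,0,0],[0,0,0],[0,0,0]], claw=[1,1,1,1,1,1,1,1])

```text
clock: 23.2
ee_pos: [0.5045, 0.0868, 0.0114]
ee_rot: [0.961, -0.276, -0.0, 0.0]
ft_force: [-0.7, -0.1, -1.3]
opening: 0.505
```

```bash
python3 - <<'E'
from h import *
s=sense();print(s['clock'],s['ft_force'],s['torque'],s['ee_pos'],s['joints'],s['opening']*94)
snap('wrist','w19')
a=cv2.imread('pics/w19.png')[150:310,130:390];cv2.imwrite('pics/w19c.png',cv2.resize(a,None,fx=3,fy=3,interpolation=cv2.INTER_CUBIC))
go(seat(.005,.003),RB)
E
```

```text
23.2 [-0.68480986 -0.12616556 -1.29145367] [ 0.04940687 -0.02398915 -0.03373423] [0.50451857 0.08680867 0.01140077] [ 0.00611125  0.70141727 -0.34732099  2.02365188  0.48013737  0.49568512
 -2.82261537] 47.48867765500925
travel [0.19 0.23 0.13] twist [0.03 0.03 0.02]
```

View pics/w19c.png

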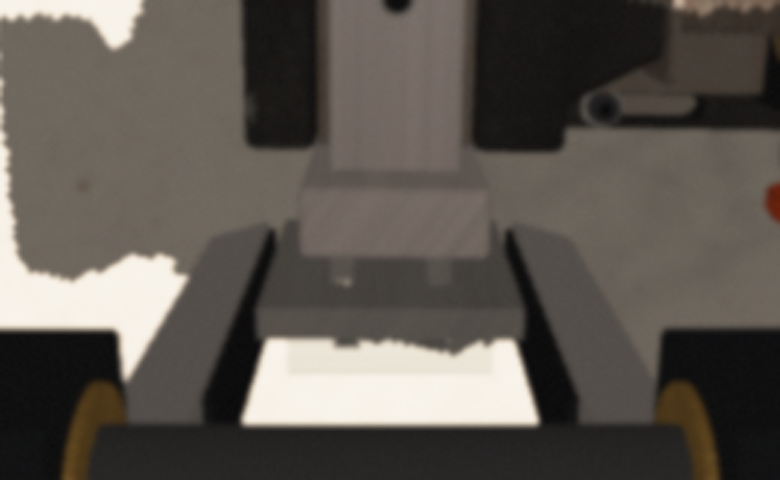

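```bash
python3 - <<'E'
from h import *
c=load('w19');B=lambda x,y:(130+x/3,150+y/3);P=lambda uv,z:plane(c,[uv],z)[0]
q=[P(B(*p),.066) for p in [(301,257),(491,257)]];v=q[0]-q[1];m=(q[0]+q[1])/2
print('front',np.linalg.norm(v),np.degrees(np.arctan2(v[1],v[0])),(m[:2]-M)@bx,(m[:2]-M)@by)
z=.0785
q=[P(B(*p),z) for p in [(258,308),(524,308)]];v=q[0]-q[1];h=(q[0]+q[1])/2;print('top',z,np.linalg.norm(v),np.degrees(np.arctan2(v[1],v[0])),(h-m)[:2]@bx,(h-m)[:2]@by)
# slots vs camera
print(h)
E
```

```text
front 0.03581017500918154 58.05250915363669 -0.0009813889233711332 0.0008637822462722721
top 0.0785 0.04696122919543103 58.05394680354033 -0.004845552356065059 0.0009624819905646615
[0.50722625 0.08443657 0.0785    ]
```

>>> send_rows(travel=[[0,0.11,0.15],[0,0.11,0.3],[0,0.11,0.35],[0,0.11,0.35]], twist=[[0,0,0],[0,0,0],[0,0,0],[0,0,0]], claw=[1,1,1,1])

```text
clock: 23.75
ee_pos: [0.5033, 0.0862, 0.0074]
ee_rot: [0.961, -0.275, -0.001, 0.0]
ft_force: [-0.2, -0.1, 0.6]
opening: 0.503
```

>>> send_rows(travel=[[0,0,0.05],[0,0,0.05]], twist=[[0,0,0],[0,0,0]], claw=[1,1])

```text
clock: 24.0
ee_pos: [0.5034, 0.0861, 0.007]
ee_rot: [0.961, -0.275, -0.001, 0.0]
ft_force: [-0.1, 0.3, -1.0]
opening: 0.504
```

>>> send_rows(travel=[[0,0,0.05],[0,0,0.05]], twist=[[0,0,0],[0,0,0]], claw=[1,1])

```text
clock: 24.25
ee_pos: [0.5035, 0.0861, 0.0068]
ee_rot: [0.961, -0.275, -0.0, 0.0]
ft_force: [-1.4, -0.2, 3.6]
opening: 0.506
```

>>> send_rows(travel=[[0,0,-0.04],[0.2,0,-0.04],[0.35,0,-0.04],[0.35,0,-0.04]], twist=[[0,0,0],[0,0,0],[0,0,0],[0,0,0]], claw=[1,1,1,1])

```text
clock: 24.75
ee_pos: [0.5066, 0.0842, 0.0068]
ee_rot: [0.961, -0.275, -0.001, 0.0]
ft_force: [0.9, -0.8, -0.9]
opening: 0.506
```

>>> send_rows(travel=[[0.05,0,0],[0.1,0,0],[0.1,0,0]], twist=[[0,0,0],[0,0,0],[0,0,0]], claw=[1,1,1])

```text
clock: 25.12
ee_pos: [0.5073, 0.0836, 0.0069]
ee_rot: [0.961, -0.275, -0.001, 0.0]
ft_force: [0.8, 0.0, -2.2]
opening: 0.505
```

```bash
python3 - <<'E'
from h import *
s=sense();print(s['clock'],s['ft_force'],s['ft_force'][:2]@bx,s['ee_pos'],s['joints'])
go(seat(0,0),RB)
E
```

```text
25.125 [ 0.83981873  0.01242827 -2.16766561] 0.7056206969195739 [0.50726315 0.08362803 0.0068729 ] [ 0.00993967  0.71132418 -0.34306603  2.01891921  0.48421833  0.49133249
 -2.81756392]
travel [ 0.26  0.11 -0.01] twist [0.06 0.05 0.03]
```

>>> send_rows(travel=[[0.05,0,0],[0.05,0,0]], twist=[[0,0,0],[0,0,0]], claw=[1,1])

```text
clock: 25.38
ee_pos: [0.5073, 0.0836, 0.0069]
ee_rot: [0.961, -0.275, -0.001, 0.0]
ft_force: [-1.9, 0.6, 0.2]
opening: 0.504
```

>>> send_rows(travel=[[0.05,0,0],[0.05,0,0]], twist=[[0,0,0],[0,0,0]], claw=[1,1])

```text
clock: 25.62
ee_pos: [0.5073, 0.0836, 0.0069]
ee_rot: [0.961, -0.275, -0.001, 0.0]
ft_force: [-3.5, 1.8, 1.0]
opening: 0.499
```

>>> send_rows(travel=[[0.05,0,0],[0.05,0,0]], twist=[[0,0,0],[0,0,0]], claw=[1,1])

```text
clock: 25.88
ee_pos: [0.5073, 0.0835, 0.0068]
ee_rot: [0.961, -0.275, -0.001, 0.0]
ft_force: [-4.8, 3.9, 1.5]
opening: 0.507
```

>>> send_rows(travel=[[0.05,0,0],[0.1,0,0],[0.1,0,0]], twist=[[0,0,0],[0,0,0],[0,0,0]], claw=[1,1,1])

```text
clock: 26.25
ee_pos: [0.5073, 0.0836, 0.0068]
ee_rot: [0.961, -0.275, -0.002, 0.0]
ft_force: [-6.0, 3.9, 4.3]
opening: 0.503
```

```bash
python3 - <<'E'
from h import *
for i in range(3):
    s=sense();print(s['clock'],s['ft_force'],s['ft_force'][:2]@bx,s['ft_force'][:2]@by,s['ee_pos'],s['torque'])
    if i<2: camera('wrist')
E
```

```text
26.25 [-6.04411452  3.88016444  4.27521769] -7.181873695677332 0.08767334451908594 [0.50728875 0.08355718 0.00683393] [ 0.99242919  1.45216878 -0.18304138]
26.3 [-6.81469608  3.38519466  3.19065385] -7.573069902387565 -0.7404308514494335 [0.50729951 0.08355567 0.00683431] [ 1.03636712  1.36268636 -0.08986846]
26.35 [-6.40475244  2.6293406   3.53402331] -6.824876352774846 -1.1641944097978656 [0.50729138 0.08354705 0.00684385] [ 1.00099472  1.38827752 -0.12349337]
```

>>> send_rows(travel=[[0.05,0,-0.02],[0.1,0,-0.03],[0.15,0,-0.04],[0.15,0,-0.04]], twist=[[0,0,0],[0,0,0],[0,0,0],[0,0,0]], claw=[1,1,1,1])

```text
clock: 26.85
ee_pos: [0.5072, 0.0835, 0.0069]
ee_rot: [0.962, -0.275, -0.003, 0.0]
ft_force: [-8.4, 6.5, 2.5]
opening: 0.507
```

```bash
python3 - <<'E'
from h import *
for i in range(4):
    s=sense();print(s['clock'],s['ft_force'],s['ft_force'][:2]@bx,s['ft_force'][:2]@by,s['ee_pos'],s['ee_rot'],s['torque'])
    if i==0: snap('wrist','w20')
    elif i<3: camera('wrist')
a=cv2.imread('pics/w20.png')[150:310,130:390];cv2.imwrite('pics/w20c.png',cv2.resize(a,None,fx=3,fy=3,interpolation=cv2.INTER_CUBIC))
E
```

```text
26.85 [-8.39872513  6.4769326   2.52325955] -10.554774215790012 1.0421041176821992 [0.5072281  0.08353367 0.00686639] [ 9.61541080e-01 -2.74642542e-01 -3.18060960e-03  3.30852434e-04] [ 1.38274441  1.86230633 -0.16118079]
26.9 [-7.68499956  6.05239123  2.31060658] -9.72452794895652 1.0602895442253684 [0.50720361 0.08353538 0.0068607 ] [ 9.61549751e-01 -2.74611964e-01 -3.19710055e-03  3.51217752e-04] [ 1.37745885  1.83332742 -0.16469928]
26.95 [-8.32370216  5.49355759  2.264814  ] -9.970041764344227 0.2479109306174485 [0.50722327 0.08353933 0.00686422] [ 9.61547591e-01 -2.74619691e-01 -3.18434051e-03  3.38824656e-04] [ 1.38987721  1.83591359 -0.16578389]
27.0 [-7.6118554   5.80181716  2.38335577] -9.52971416562213 0.8865511825164126 [0.50721918 0.08356267 0.00686928] [ 9.61553298e-01 -2.74599730e-01 -3.18231169e-03  3.42327703e-04] [ 1.44037619  1.79634937 -0.2029937 ]
```

View pics/w20c.png

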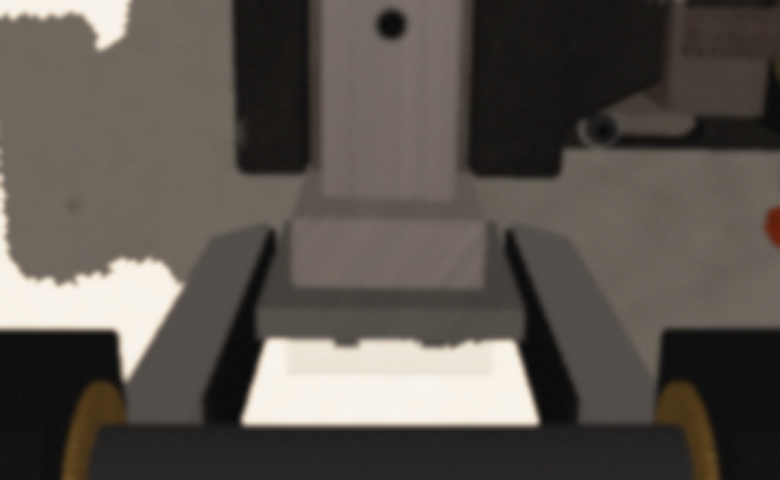

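>>> send_rows(travel=[[0.05,0,0],[0.1,0,-0.01],[0.1,0,-0.01],[0.1,0,-0.01],[0.1,0,-0.01]], twist=[[0,0,0],[0,0,0],[0,0,0],[0,0,0],[0,0,0]], claw=[1,1,1,1,1])

```text
clock: 27.62
ee_pos: [0.5072, 0.0835, 0.0069]
ee_rot: [0.962, -0.274, -0.004, 0.0]
ft_force: [-9.2, 7.1, 2.6]
opening: 0.502
```

```bash
python3 - <<'E'
from h import *
for i in range(6):
    s=sense();print(s['clock'],s['ft_force'],s['ft_force'][:2]@bx,s['ft_force'][:2]@by,s['ee_pos'])
    if i==0: snap('wrist','w21')
    elif i==1: snap('scene','s21')
    elif i<5: camera('wrist')
c=load('w21');B=lambda x,y:(130+x/3,150+y/3);P=lambda uv,z:plane(c,[uv],z)[0]
q=[P(B(*p),.066) for p in [(291,289),(487,289)]];v=q[0]-q[1];m=(q[0]+q[1])/2
print('front',np.linalg.norm(v),np.degrees(np.arctan2(v[1],v[0])),(m[:2]-M)@bx,(m[:2]-M)@by)
z=.074
q=[P(B(*p),z) for p in [(258,308),(524,308)]];v=q[0]-q[1];h=(q[0]+q[1])/2;print('top',z,np.linalg.norm(v),np.degrees(np.arctan2(v[1],v[0])),(h-m)[:2]@bx,(h-m)[:2]@by)
a=cv2.imread('pics/w21.png')[60:260,130:390];cv2.imwrite('pics/w21c.png',cv2.resize(a,None,fx=3,fy=3,interpolation=cv2.INTER_CUBIC))
E
```

```text
27.625 [-9.1924786   7.1314283   2.59341298] -11.57474521343026 1.1765227018338453 [0.50717101 0.08351958 0.00687403]
27.675 [-9.96984948  6.82640181  2.80222049] -12.072353695880775 0.5059017553288091 [0.50715382 0.0835221  0.00686364]
27.725 [-9.2681884   7.73025509  2.55268181] -11.956280617041397 1.6442365311401976 [0.50717273 0.0835108  0.00685869]
27.775 [-9.89855801  7.45917406  2.31144145] -12.347213303323535 1.0803017814440605 [0.5071781  0.08355806 0.00687565]
27.825 [-9.11266808  6.4876234   3.17032332] -11.165897436285574 0.6728383084376358 [0.50716056 0.08351232 0.00684884]
27.875 [-9.08708068  6.41184447  3.26786002] -11.104041371353853 0.6221333908798169 [0.50717764 0.08353962 0.00687648]
front 0.036237230988362054 58.13513044001672 -0.0011183570463994656 0.0009493808479864651
top 0.074 0.04694765858330572 58.13032471548336 -0.00020160870674270544 -0.0003384513663190611
```

View pics/w21c.png

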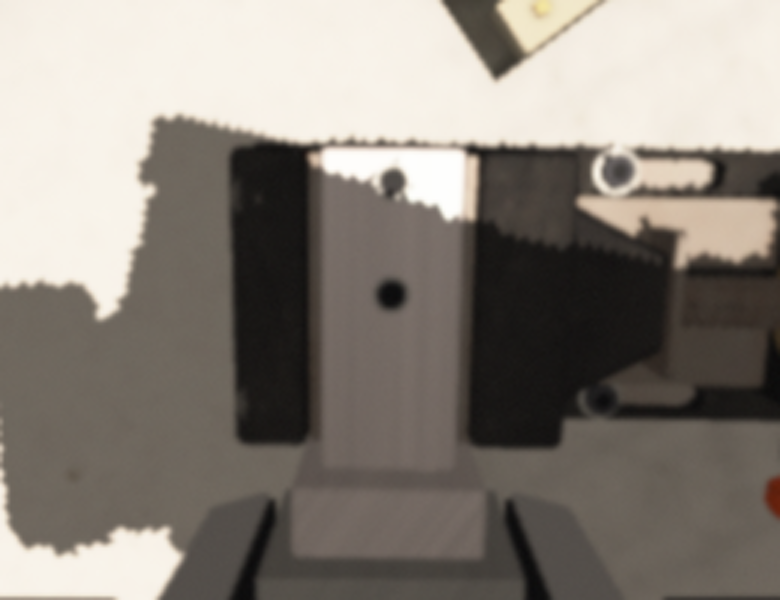

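```bash
python3 -c "
from station import *
print(sign_off()); s=sense(); print(s['clock'],s['ft_force'])"
```

```text
the job is handed in; nothing more can be done
None
the job is handed in; nothing more can be done
```

The vice is tightened on the block, and the bracket is seated on the ledge. It is still gripped and pushed against the face with about 11.7 N. I handed the job in at about 27.9 s, but no verdict is given, so I only know my own checks.

- **Vice:** I turned the handle in two clockwise strokes. Resistance rose clearly at the end of the second one, and the wrist picture shows both jaws bearing on the block. I could not read the jaw force itself.
- **Bracket position:** The bracket is about 0.3 mm off-centre sideways. Its back is within about 0.2 mm of the face and parallel to it.
- **Bracket height:** It touched the ledge at the height I had predicted. I then raised it about 0.5 mm in small steps while pushing. The arm's height reading did not change after contact.
- **Push and grip:** The last six push readings were 11.1–12.3 N, and the grip is set to 55 N.
- **Dish, beaker and bottle:** I planned the paths to stay clear of them, but did not measure their positions again at the end.

**What disagreed or failed:**
- **Finger length:** The fingers end about 30 mm short of the reported TCP. My first two attempts to grip the handle closed on nothing above it, so I corrected for this from the pictures.
- **First tilt:** A 30° backward tilt at the handle was out of the arm's reach, so I used shorter strokes.

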